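# Line up and bolt down the cover of a steam drum

### The job

The cover of the steam drum has turned on its seat, so its bolt holes no longer line up with the flange: drive the tapered drift fully home through the hole beside the brass valve to lever them into line and, with the drift still in, drop a bolt from the sloped rack fully home into the hole opposite it. Then pull the drift out and swap a bolt into its hole; every bolt in the rack (two, three or four, any further ones go into the side holes) must end up fully home, and the drift back in its own compartment at the end of the rack. Leave the tin, the roll of tape and the box of test cassettes where they are.

Things in the scene. Friction and masses are not known exactly. Their poses are not given: they have to be found in the camera images.
- drum: Fixed stainless steam drum, shell 148 mm across. Flange at its top (upper face 115 mm above the bench) with four square ears 46 x 46 x 12 mm, a 22 mm through hole in each, 98 mm from the axis; free space below the ears. Origin: under its centre, on the bench; z up, x towards ear a; b, c, d follow every 90 degrees, counter-clockwise from above. Any yaw.
- cover (a joint): Turn (rad, counter-clockwise from above) of the round cover on the drum; 0 when its ears (10 mm thick, 22 mm holes) lie over the flange's. Starts 0.08 to 0.11 off (8 to 11 mm at the holes). It only turns, stays where left, and takes about 3 N at an ear. Ears' upper face: 125 mm above the bench; middle (within 66 mm of the axis) 10 mm higher; brass valve 22 mm wide, 36 mm from the axis towards ear a, 36 mm high.
- seat_a (a point): Fixed to the drum: the point on the axis of the flange ear's hole a, at the height of the cover's upper face (10 mm above the flange's). The hole for the drift, beside the brass valve. A bolt or the drift is fully home in this hole when its origin lies here.
- seat_b (a point): Fixed to the drum: the point on the axis of the flange ear's hole b, at the height of the cover's upper face (10 mm above the flange's). 90 degrees on from a, counter-clockwise seen from above. A bolt or the drift is fully home in this hole when its origin lies here.
- seat_c (a point): Fixed to the drum: the point on the axis of the flange ear's hole c, at the height of the cover's upper face (10 mm above the flange's). The hole opposite a. A bolt or the drift is fully home in this hole when its origin lies here.
- seat_d (a point): Fixed to the drum: the point on the axis of the flange ear's hole d, at the height of the cover's upper face (10 mm above the flange's). The hole opposite b. A bolt or the drift is fully home in this hole when its origin lies here.
- cover_hole_a (a point): Centre of the mouth of the cover's own hole a, on the cover's upper face; turns with the cover.
- cover_hole_b (a point): Centre of the mouth of the cover's own hole b, on the cover's upper face; turns with the cover.
- cover_hole_c (a point): Centre of the mouth of the cover's own hole c, on the cover's upper face; turns with the cover.
- cover_hole_d (a point): Centre of the mouth of the cover's own hole d, on the cover's upper face; turns with the cover.
- rack: Loose sloped rack, 2.6 kg: block 50 x 252 x 118 mm with five square compartments (24 mm, the drift's 26 mm), right through, in a row along y, on a 125 x 260 mm foot. Origin: centre of the foot's underside; z up. The block leans 0.35 rad to the rack's -x (robot side): compartment axis up along (-0.343, 0, 0.939) in the rack's frame. Mouths at x = -12.5, z = 127.8, y = 96 (drift), 48, 0, -48, -96 mm.
- drift_cell (a point): Centre of the mouth of the drift's own compartment, the one at the rack's +y end; axes as the rack's.
- drift: Dark steel tapered drift, 178 mm long, 0.36 kg. Origin: on its axis, under its collar; z towards the handle. Below: a 21 mm round shank for 32 mm, then a taper to a flat 6 mm tip 112 mm under the collar. Collar 34 mm across, 6 mm thick; above it a round handle 24 mm across, up to 66 mm from the origin. It stands in its compartment, leaning with the rack, collar on the block.
- bolt1: Steel clamp bolt, 0.2 kg; two to four of the four are there (the others are None). Origin: on its axis, under its head; z along its axis towards the head. Head: a round knurled cylinder 28 mm across and 28 mm high above the origin. Shank: 18 mm across, 50 mm long, with a 15 mm wide chamfered end. It stands in a compartment of the rack, leaning with it, head on the block.
- bolt2: Steel clamp bolt, 0.2 kg; two to four of the four are there (the others are None). Origin: on its axis, under its head; z along its axis towards the head. Head: a round knurled cylinder 28 mm across and 28 mm high above the origin. Shank: 18 mm across, 50 mm long, with a 15 mm wide chamfered end. It stands in a compartment of the rack, leaning with it, head on the block.
- bolt3: Steel clamp bolt, 0.2 kg; two to four of the four are there (the others are None). Origin: on its axis, under its head; z along its axis towards the head. Head: a round knurled cylinder 28 mm across and 28 mm high above the origin. Shank: 18 mm across, 50 mm long, with a 15 mm wide chamfered end. It stands in a compartment of the rack, leaning with it, head on the block.
- bolt4: Steel clamp bolt, 0.2 kg; two to four of the four are there (the others are None). Origin: on its axis, under its head; z along its axis towards the head. Head: a round knurled cylinder 28 mm across and 28 mm high above the origin. Shank: 18 mm across, 50 mm long, with a 15 mm wide chamfered end. It stands in a compartment of the rack, leaning with it, head on the block.
- tin: Bystander: brass-coloured lidded tin, 76 mm across, 121 mm high; origin under its centre.
- tape: Bystander: roll of tape lying flat, 72 mm across, 25 mm high; origin under its centre.
- kit: Bystander: white box of test cassettes, 75 x 130 x 35 mm; origin under its centre.
There are look-alikes about, which are no part of the job. Leave any pink or red look-alike of the bolt3 alone. Leave any purple look-alike of the bolt2 alone.

How it is judged:
By the outcome, as a careful person would: the job done as asked, in the order asked, and still so for the second after the job is handed in, with the robot touching nothing.
Of bolt1, bolt2, bolt3, bolt4 only 2 to 4 are there at a start; the rules pass over those that are not, and their reading is None.
At some moment in a run one of rack may be knocked a few centimetres aside while the robot is not near it.
It also fails if it takes over 210 s, if anything falls off the work surface, if the arm or the gripper's body presses on something with over 40 N, if the wrist force passes 120 N, or if a joint passes its speed limit or range.

### The arm

A 7-joint arm with a two-finger parallel gripper is mounted at the origin on the work surface. World frame = base frame: x ahead of the robot, y to its left, z up, the work surface at z = 0. Lengths are in m, angles in rad, forces in N, time in s.
With the tool pointing down it reaches from about 0.4 to 0.85 m from the base axis. Payload 10.4 kg.
Tool frame: the origin (TCP) lies between the finger pads; the fingertips stand ahead of it and the grasp point (between the pads) lies 6 mm ahead of it (finger_overhang is the z of the fingertips in the tool frame, in m); z points along the fingers, y is the direction in which the jaws open and shut (so a half turn about z gives the same grasp; the last joint's range is limited). The gripper opens to 85 mm and grips with 20 to 120 N. Pads are 22 mm wide; open, the fingers measure 114 mm over their backs; the gripper's body (76 mm by 85 mm) begins 54 mm behind the grasp point. The pads swing forward as they close: fully open they stand 13 mm farther back than shut.
Start: joints at [-1.134, 0.332, -0.065, 1.46, 0.022, 1.35, -0.088], TCP at [0.277, 0.56, 0.256] pointing down, gripper open.
Joint ranges: [-2.6, 2.6], [-0.5, 2.12], [-1.47, 1.34], [0.16, 2.42], [-1.27, 4.41], [0.06, 2.06], [-2.6, 2.6]. Speed limits (rad/s): [2.22, 2.22, 2.79, 2.79, 3.14, 3.14, 3.14].

### API

Orientations are given as a unit quaternion [x, y, z, w].
In Python, from workcell import * gives the robot as it stands.
- The arm moves only by the shell command python3 -m creep 'ROWS' [FORCE]. ROWS is JSON, a list of rows, each a list of 7 numbers: the turn, a rotation vector about the tool's x, y, z in rad, then the shift along the tool's x, y, z in mm, then the closure in counts, from 0 (fully open) to 255 (shut). In form: [[wx, wy, wz, dx, dy, dz, claw], ...]. A call has 1 to 8 rows; each row shifts and turns the commanded pose from where the row before left it, along the tool's axes as they then stand; what a row does not reach is not made up. A row lasts 1/10 s, in which the tool goes at most 50 mm and 8.59 degrees, less where a joint would pass 70% of its speed; a pose out of reach is approached as far as the arm can. A call is refused whole if a number of a shift passes 50 or a number of a turn 0.15, either way. A call with a gripper value outside its range is refused whole. The fingers move at their own pace and stop on an object; FORCE is the grip in N (left out, the last holds). Time passes only in rows, so rows that do not move let the fingers close. It gives the time, the measured TCP pose, the force and the opening at its end, in the units of the state.
- get_obs(): the state, without advancing time (a new reading comes with each control period).
- camera(name): name is "scene" or "top"; returns (picture, depth): 384x512x3 uint8, blue, green, red; 384x512 float32, m along the optical axis (not along the pixel's ray), 0 where there is no reading.
- camera_model(name): a dict with "camera_matrix" (3x3 intrinsics, pixels), "R" (3x3) and "t" (3): a world point X has camera coordinates R X + t. Camera axes: x right, y down, z forward; pixel columns grow to the right and rows downward; lengths in m; the calibration is good to about 2 mm. A picture is of the moment at which its call begins. camera_model takes no time and is no camera call.
- hand_in(): hands the job in, once; it reports no verdict.
The state is a dict: "clock": time; "joint_pos": joint angles; "joint_velocities": joint speeds; "tau": joint torques, N m; "position": TCP position; "ee_rot": TCP orientation; "ft_force": force on the tool from outside, world axes, zero at the start; "torque": the same for the moment, N m; "grip_width": opening from 0.0 (shut) to 1.0 (fully open).
Only numpy, scipy, OpenCV 4.12 (cv2) and the standard library are available. Lean on these libraries where they do the work, as an engineer would, in place of code of your own. Each camera call takes 0.05 s, during which the arm holds its last target.

## Working session

There is one attempt and no reset: what is moved stays moved. The work goes in short steps, Python scripts to look and compute and a shell command to move; the robot and the scene stay as the last step left them, time stands still between calls to the robot, and variables do not carry over. Pictures are saved under pics/ and viewed, and the job is handed in when it is done.

```bash
ls; mkdir -p pics
python3 - <<'E'
from workcell import *
import cv2
o=get_obs(); print(o)
for n in ("scene","top"):
    p,d=camera(n); cv2.imwrite(f"pics/{n}0.png",p); import numpy as np; np.save(f"pics/{n}0.npy",d)
    m=camera_model(n); print(n,m)
E
```

```text
pics
{'clock': 0.0, 'joint_pos': array([-1.13358452,  0.33287992, -0.06475092,  1.46094   ,  0.02158911,
        1.34988832, -0.08849505]), 'joint_velocities': array([-0.00084007, -0.00097794,  0.00031045,  0.00040133,  0.00118968,
       -0.00049533,  0.00128159]), 'tau': array([-1.14211971e-04, -6.25447941e+01,  4.89279523e-02, -3.91597939e+01,
        1.61159394e-02,  1.00262213e-02,  4.41729128e-05]), 'position': array([0.27718553, 0.55979587, 0.25551163]), 'ee_rot': array([ 2.27850962e-01,  9.73695761e-01, -6.95617531e-04, -1.43215768e-04]), 'ft_force': array([-0.59789929, -1.60738444, -0.55121727]), 'torque': array([-0.00961452,  0.02610015, -0.01470893]), 'grip_width': 0.9993557736274785}
scene {'camera_matrix': array([[374.00108428,   0.        , 261.5143803 ],
       [  0.        , 374.00108428, 193.1012573 ],
       [  0.        ,   0.        ,   1.        ]]), 'R': array([[-2.68708948e-01,  9.63221273e-01,  5.29829638e-04],
       [ 8.19067328e-01,  2.28783845e-01, -5.26105184e-01],
       [-5.06876922e-01, -1.40935205e-01, -8.50419340e-01]]), 't': array([ 0.11698486, -0.41047267,  1.32411863])}
top {'camera_matrix': array([[362.15243815,   0.        , 254.34285119],
       [  0.        , 362.15243815, 190.69476374],
       [  0.        ,   0.        ,   1.        ]]), 'R': array([[ 0.01064101, -0.99965903,  0.02384526],
       [-0.98868026, -0.01408725, -0.14937502],
       [ 0.14966   , -0.02198584, -0.98849305]]), 't': array([0.03306958, 0.58349086, 0.91992466])}
```

View pics/scene0.png

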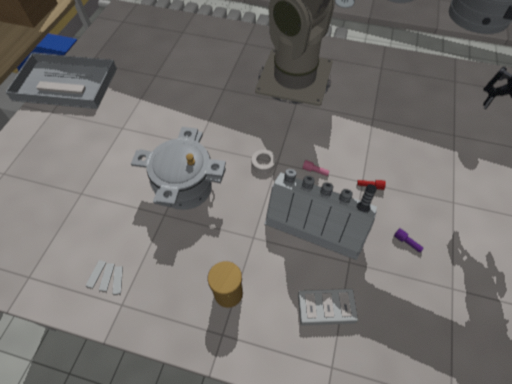

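View pics/top0.png

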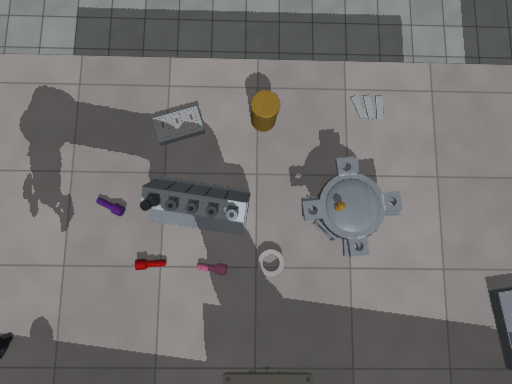

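Run:
```python
import cv2, numpy as np
t=cv2.imread("pics/top0.png"); s=cv2.imread("pics/scene0.png")
a=cv2.resize(t[165:245,130:260],None,fx=6,fy=6,interpolation=cv2.INTER_CUBIC)
b=cv2.resize(t[145:265,295:410],None,fx=5,fy=5,interpolation=cv2.INTER_CUBIC)
c=cv2.resize(s[150:260,255:395],None,fx=5,fy=5,interpolation=cv2.INTER_CUBIC)
d=cv2.resize(s[115:215,125:235],None,fx=6,fy=6,interpolation=cv2.INTER_CUBIC)
for n,i in zip("abcd",(a,b,c,d)): cv2.imwrite(f"pics/c0{n}.png",i)
```

```text
(no output)
```

View pics/c0a.png

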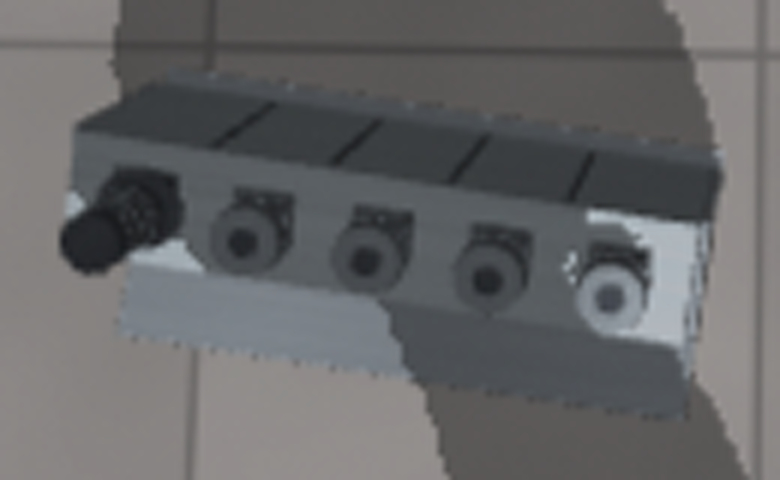

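View pics/c0b.png

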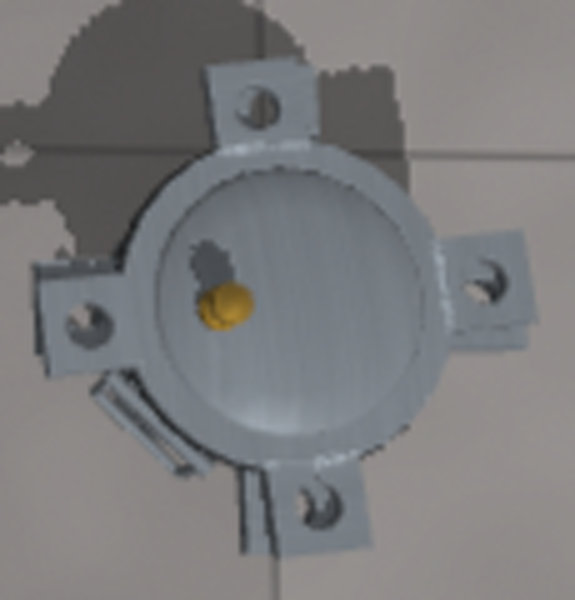

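View pics/c0c.png

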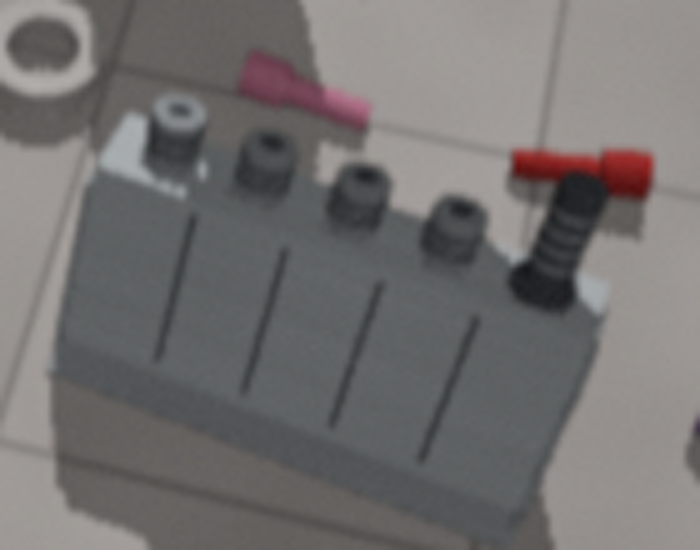

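View pics/c0d.png

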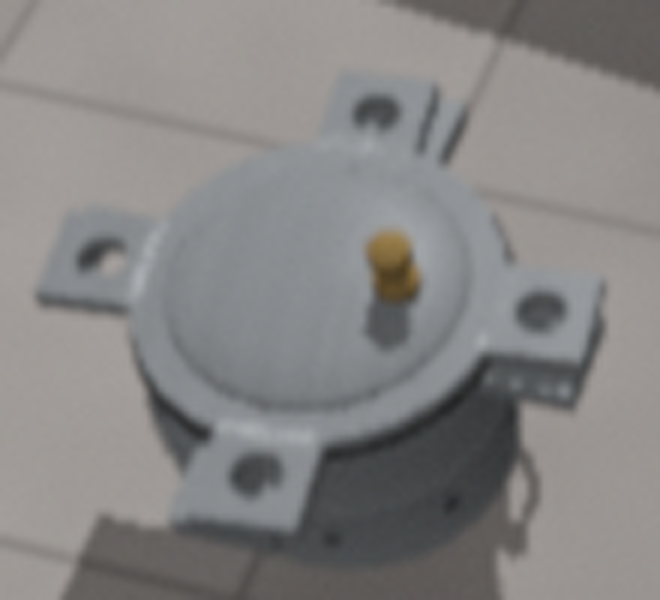

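```bash
cat > h.py <<'E'
from workcell import *
import numpy as np, cv2
from scipy.spatial.transform import Rotation as Rn
def cloud(n,d=None):
    m=camera_model(n); K,R,t=m["camera_matrix"],m["R"],m["t"]
    if d is None: p,d=camera(n)
    v,u=np.mgrid[:d.shape[0],:d.shape[1]]
    c=np.stack([(u-K[0,2])/K[0,0]*d,(v-K[1,2])/K[1,1]*d,d],-1)
    X=(c-t)@R
    X[d<=0]=np.nan
    return X
def proj(n,X):
    m=camera_model(n); c=m["R"]@np.asarray(X)+m["t"]; q=m["camera_matrix"]@c; return q[:2]/q[2]
def ray(n,u,v,z):
    "pixel -> world point on plane z"
    m=camera_model(n); K,R,t=m["camera_matrix"],m["R"],m["t"]
    o=-R.T@t; w=R.T@np.array([(u-K[0,2])/K[0,0],(v-K[1,2])/K[1,1],1.])
    return o+w*(z-o[2])/w[2]
E
python3 - <<'E'
from h import *
print({k:v for k,v in globals().items() if k in('finger_overhang',)})
import workcell; print([x for x in dir(workcell) if x[0]!='_'])
for n in("scene","top"):
    X=cloud(n,np.load(f"pics/{n}0.npy"))
    q=X.reshape(-1,3)
    # bench
    pts={"scene":[(178,155),(141,158),(189,133),(216,168),(167,194),(190,157),(350,100)],"top":[(352,205),(347,165),(393,202),(360,247),(312,210),(340,205),(300,300)]}[n]
    for u,v in pts: print(n,u,v,np.round(X[v,u],4))
    for zl,zh in((.12,.13),(.11,.119),(.13,.14)):
        s=q[(q[:,2]>zl)&(q[:,2]<zh)&(q[:,1]<0)&(q[:,1]>-.5)]
        print(zl,len(s),np.round(np.median(s,0),4),np.round(s.min(0),3),np.round(s.max(0),3))
E
```

```text
{'finger_overhang': 0.025}
['MotionError', 'camera', 'camera_model', 'finger_overhang', 'get_obs', 'hand_in']
scene 178 155 [ 0.5226 -0.2014  0.1343]
scene 141 158 [ 0.5398 -0.3067  0.1059]
scene 189 133 [ 0.4312 -0.2098  0.1163]
scene 216 168 [ 0.5231 -0.0987  0.1155]
scene 167 194 [ 0.6256 -0.1951  0.1046]
scene 190 157 [ 0.5377 -0.1576  0.1604]
scene 350 100 [ 0.0561  0.2059 -0.0029]
0.12 2292 [ 0.553  -0.1841  0.1249] [ 0.024 -0.319  0.12 ] [ 0.827 -0.     0.13 ]
0.11 497 [ 0.5566 -0.1517  0.1153] [ 0.025 -0.318  0.11 ] [ 0.831 -0.     0.119]
0.13 1213 [ 0.5448 -0.1961  0.1328] [ 0.043 -0.256  0.13 ] [ 0.603 -0.001  0.14 ]
top 352 205 [ 0.5378 -0.1931  0.1346]
top 347 165 [ 0.6674 -0.2227 -0.0022]
top 393 202 [ 0.5492 -0.3025  0.1117]
top 360 247 [ 0.438  -0.2151  0.1156]
top 312 210 [ 0.5377 -0.1208  0.0009]
top 340 205 [ 0.5344 -0.1572  0.1606]
top 300 300 [ 0.2966 -0.0855  0.0008]
0.12 2924 [ 0.5397 -0.1919  0.1251] [ 0.417 -0.319  0.12 ] [ 0.827 -0.     0.13 ]
0.11 516 [ 0.5265 -0.1812  0.115 ] [ 0.419 -0.319  0.11 ] [ 0.82  -0.     0.119]
0.13 1624 [ 0.538  -0.1971  0.1327] [ 0.476 -0.299  0.13 ] [ 0.6   -0.134  0.14 ]
```

```bash
cat > drum.py <<'E'
from h import *
from scipy.optimize import minimize
S=4
def projm(n,P):
    m=camera_model(n); c=P@m["R"].T+m["t"]; q=c@m["camera_matrix"].T; return q[:,:2]/q[:,2:]
def poly(img,n,P,val):
    q=projm(n,P); cv2.fillPoly(img,[np.round((q*S+(S-1)/2)*16).astype(np.int32)],val,shift=4)
def ear(c,yaw,z,k):
    a=yaw+k*np.pi/2; e=np.array([np.cos(a),np.sin(a)]); f=np.array([-e[1],e[0]])
    P=[c+e*(x)+f*y for x,y in((60,-23),(121,-23),(121,23),(60,23))] if 0 else [c+e*(x/1e3)+f*(y/1e3) for x,y in((60,-23),(121,-23),(121,23),(60,23))]
    return np.c_[np.array(P),np.full(4,z)]
def hole(c,yaw,z,k,r=.011):
    a=yaw+k*np.pi/2; h=c+.098*np.array([np.cos(a),np.sin(a)]); t=np.linspace(0,2*np.pi,40)
    return np.c_[h[0]+r*np.cos(t),h[1]+r*np.sin(t),np.full(40,z)]
def render(n,p,shape):
    c=np.array(p[:2]); img=np.zeros((shape[0]*S,shape[1]*S),np.uint8)
    for k in range(4):
        top=ear(c,p[3],.115,k);
        hull=np.vstack([projm(n,top),projm(n,ear(c,p[3],.103,k))]).astype(np.float32)
        h=cv2.convexHull(hull)[:,0]; cv2.fillPoly(img,[np.round((h*S+1.5)*16).astype(np.int32)],9,shift=4)
        poly(img,n,top,2)
        poly(img,n,hole(c,p[3],.115,k),9)
    for k in range(4):
        top=ear(c,p[2],.125,k);
        hull=np.vstack([projm(n,top),projm(n,ear(c,p[2],.115,k))]).astype(np.float32)
        h=cv2.convexHull(hull)[:,0]; cv2.fillPoly(img,[np.round((h*S+1.5)*16).astype(np.int32)],9,shift=4)
        poly(img,n,top,1)
        poly(img,n,hole(c,p[2],.125,k),9)
    return img
def labels(n,d):
    X=cloud(n,d); z=X[...,2]; L=np.zeros(z.shape,np.uint8)
    L[(z>.112)&(z<.1195)]=2; L[(z>=.1205)&(z<.131)]=1; L[np.isnan(z)|((z>=.1195)&(z<.1205))]=9
    return np.repeat(np.repeat(L,S,0),S,1)
def roi(n,c,shape):
    img=np.zeros((shape[0]*S,shape[1]*S),np.uint8)
    t=np.linspace(0,2*np.pi,90)
    for r,v in((.13,1),(.082,0)): poly(img,n,np.c_[c[0]+r*np.cos(t),c[1]+r*np.sin(t),np.full(90,.125)],v)
    return img>0
def fit(ds,p0):
    dat=[(n,labels(n,d),roi(n,p0[:2],d.shape),d.shape) for n,d in ds]
    def cost(p):
        s=0
        for n,L,r,sh in dat:
            I=render(n,p,sh); ok=r&(I!=9)&(L!=9); s+=((I!=L)&ok).sum()/S**2+ .3*((I==9)&r).sum()/S**2
        return s
    best=None
    for st in(.004,.0015):
        x=best.x if best is not None else np.array(p0)
        sim=np.vstack([x]+[x+np.eye(4)[i]*(st if i<2 else st*10) for i in range(4)])
        best=minimize(cost,x,method="Nelder-Mead",options=dict(initial_simplex=sim,xatol=1e-5,fatol=.05,maxiter=300))
    return best
E
python3 - <<'E'
from drum import *
T=np.load("pics/top0.npy"); Sc=np.load("pics/scene0.npy")
c0=[.538,-.197]; 
a=ray("top",312,210,.125)[:2]-c0; y=np.arctan2(a[1],a[0]); print("cover yaw guess",y)
for ds in([("top",T)],[("scene",Sc)],[("top",T),("scene",Sc)]):
    for dy in(-.095,.095):
        b=fit(ds,[*c0,y,y-dy]); print([n for n,_ in ds],dy,np.round(b.x,4),b.fun,"cover turn",b.x[2]-b.x[3])
E
```

```text
cover yaw guess 1.6975462943062474Traceback (most recent call last):
  File "<stdin>", line 7, in <module>
  File "drum.py", line 50, in fit
    best=minimize(cost,x,method="Nelder-Mead",options=dict(initial_simplex=sim,xatol=1e-5,fatol=.05,maxiter=300))
    res = _minimize_neldermead(fun, x0, args, callback, bounds=bounds,
                               **options)
    fxcc = func(xcc)
    fx = function(np.copy(x), *(wrapper_args + args))
  File "drum.py", line 44, in cost
    I=render(n,p,sh); ok=r&(I!=9)&(L!=9); s+=((I!=L)&ok).sum()/S**2+ .3*((I==9)&r).sum()/S**2
  File "drum.py", line 27, in render
    poly(img,n,top,1)
    ~~~~^^^^^^^^^^^^^
  File "drum.py", line 7, in poly
    q=projm(n,P); cv2.fillPoly(img,[np.round((q*S+(S-1)/2)*16).astype(np.int32)],val,shift=4)
  File "drum.py", line 5, in projm
    m=camera_model(n); c=P@m["R"].T+m["t"]; q=c@m["camera_matrix"].T; return q[:,:2]/q[:,2:]
ValueError: time passes only in moves, steps and waits
```

```bash
sed -i 's/^import numpy as np, cv2/import numpy as np, cv2\n_cm=camera_model; _C={}\ndef camera_model(n):\n    if n not in _C: _C[n]=_cm(n)\n    return _C[n]/' h.py
cat > t.py <<'E'
from drum import *
T=np.load("pics/top0.npy"); Sc=np.load("pics/scene0.npy")
c0=[.538,-.197]; 
a=ray("top",312,210,.125)[:2]-c0; y=np.arctan2(a[1],a[0]); print("cover yaw guess",y)
for ds in([("top",T)],[("scene",Sc)],[("top",T),("scene",Sc)]):
    for dy in(-.095,.095):
        b=fit(ds,[*c0,y,y-dy]); print([n for n,_ in ds],dy,np.round(b.x,4),round(b.fun,1),"cover turn",round(b.x[2]-b.x[3],4))
E
python3 t.py
```

```text
cover yaw guess 1.6975462943062474
['top'] -0.095 [ 0.5392 -0.1963  1.6959  1.5987] 240.9 cover turn 0.0972
['top'] 0.095 [ 0.5392 -0.1963  1.6953  1.5988] 241.2 cover turn 0.0965
['scene'] -0.095 [ 0.5394 -0.1974  1.6971  1.5928] 270.6 cover turn 0.1043
['scene'] 0.095 [ 0.5395 -0.1973  1.6948  1.5932] 271.2 cover turn 0.1017
['top', 'scene'] -0.095 [ 0.5393 -0.1968  1.6934  1.5952] 518.6 cover turn 0.0981
['top', 'scene'] 0.095 [ 0.5393 -0.1968  1.6963  1.5947] 519.5 cover turn 0.1016
```

```bash
cat > rack.py <<'E'
from drum import *
AX=np.array([-np.sin(.35),0,np.cos(.35)]); U=np.array([np.cos(.35),0,np.sin(.35)])
def rw(p,P):
    c,s=np.cos(p[2]),np.sin(p[2]); P=np.atleast_2d(P); return np.c_[p[0]+c*P[:,0]-s*P[:,1],p[1]+s*P[:,0]+c*P[:,1],P[:,2]]
MY=[.096,.048,0,-.048,-.096]
def mouth(i): return np.array([-.0125,MY[i],.1278])
def cyl(o,r,h0,h1):
    t=np.linspace(0,2*np.pi,24); ring=r*(np.outer(np.cos(t),U)+np.outer(np.sin(t),[0,1,0]))
    return np.vstack([o+AX*h0+ring,o+AX*h1+ring])
def render_rack(n,p,occ,shape,zc=.03):
    img=np.zeros((shape[0]*S,shape[1]*S),np.uint8)
    def hull(P):
        h=cv2.convexHull(projm(n,rw(p,P)).astype(np.float32))[:,0]; cv2.fillPoly(img,[np.round((h*S+1.5)*16).astype(np.int32)],1,shift=4)
    m=mouth(2); lo=(m[2]-zc)
    P=[]
    for y in(-.126,.126):
        for u in(-.025,.025):
            top=m+U*u+[0,y,0]; P+=[top, top-AX*((top[2]-zc)/AX[2])]
    hull(np.array(P))
    for i,o in enumerate(occ):
        if not o: continue
        if i==0: hull(cyl(mouth(0),.017,0,.006)); hull(cyl(mouth(0),.012,0,.066))
        else: hull(cyl(mouth(i),.014,0,.028))
    return img
def fit_rack(ds,p0,occ):
    dat=[]
    for n,d in ds:
        X=cloud(n,d); z=X[...,2]; 
        L=((z>.03)&(np.hypot(X[...,0]-p0[0],X[...,1]-p0[1])<.2)).astype(np.uint8)
        X0=np.nan_to_num(X); 
        dat.append((n,np.repeat(np.repeat(L,S,0),S,1),d.shape))
    def cost(p): return sum(((render_rack(n,p,occ,sh)!=L)&1).sum()/S**2 for n,L,sh in dat)
    x=np.array(p0)
    for st in(.008,.002):
        sim=np.vstack([x]+[x+np.eye(3)[i]*(st if i<2 else st*6) for i in range(3)])
        b=minimize(cost,x,method="Nelder-Mead",options=dict(initial_simplex=sim,xatol=1e-5,fatol=.05,maxiter=300)); x=b.x
    # plane residual of top face
    for n,d in ds:
        X=cloud(n,d).reshape(-1,3); X=X[~np.isnan(X[:,0])]
        q=X-[x[0],x[1],0]; c,s=np.cos(x[2]),np.sin(x[2]); q=np.c_[c*q[:,0]+s*q[:,1],-s*q[:,0]+c*q[:,1],q[:,2]]
        w=q-mouth(2); h=w@AX; u=w@U
        k=(abs(u)<.022)&(abs(w[:,1])<.12)&(abs(h)<.008); b_=(abs(h+.05)<.04)&(abs(w[:,1])<.12)&(abs(u-.025)<.008)
        print(n,"top face",k.sum(),np.round(np.median(h[k])*1e3,1),"back face",b_.sum(),np.round(np.median(u[b_]-.025)*1e3,1) if b_.sum() else None)
    return b
def mouths(p): 
    for i in range(5): print("mouth",i,np.round(rw(p,mouth(i))[0],4))
E
cat > t2.py <<'E'
from rack import *
T=np.load("pics/top0.npy"); Sc=np.load("pics/scene0.npy")
a=ray("top",172,204,.14); b=ray("top",232,213,.14); print(a,b)
yaw=np.arctan2(*( (a-b)[:2][::-1]))-np.pi/2; m=(a+b)/2; p0=[m[0]+.0,m[1]+.024,yaw]; print(p0)
for ds in([("top",T)],[("scene",Sc)],[("top",T),("scene",Sc)]):
    b=fit_rack(ds,p0,[1]*5); print([n for n,_ in ds],np.round(b.x,4),round(b.fun,1))
mouths(b.x)
E
python3 t2.py
```

```text
[0.53382762 0.2368487  0.14      ] [0.51431767 0.0947499  0.14      ]
[np.float64(0.5240726439789024), np.float64(0.18979929986678712), np.float64(-0.13644539635250674)]
top top face 1064 -0.0 back face 657 0.0
['top'] [ 0.5477  0.1866 -0.138 ] 128.5
scene top face 795 0.1 back face 2391 -0.1
['scene'] [ 0.5475  0.187  -0.1371] 222.8
top top face 1054 -0.2 back face 657 0.4
scene top face 795 0.0 back face 2387 0.0
['top', 'scene'] [ 0.5474  0.1871 -0.1346] 363.4
mouth 0 [0.5479 0.2839 0.1278]
mouth 1 [0.5414 0.2364 0.1278]
mouth 2 [0.535  0.1888 0.1278]
mouth 3 [0.5285 0.1413 0.1278]
mouth 4 [0.5221 0.0937 0.1278]
```

```bash
cat > plan.py <<'E'
from rack import *
def now():
    o=get_obs(); return o,np.array(o["position"]),Rn.from_quat(o["ee_rot"]).as_matrix()
def tgt(yvec,zvec):
    z=np.array(zvec)/np.linalg.norm(zvec); y=np.array(yvec)-np.dot(yvec,z)*z; y/=np.linalg.norm(y); return np.c_[np.cross(y,z),y,z]
def plan(Rt,g,off=.006,flip=True):
    "g: grasp point target (world)"
    o,p,R=now(); 
    best=None
    for f in([0,1] if flip else [0]):
        Rf=Rt@np.diag([-1,-1,1.]) if f else Rt
        w=Rn.from_matrix(R.T@Rf).as_rotvec()
        if best is None or np.linalg.norm(w)<np.linalg.norm(best[0]): best=(w,Rf)
    w,Rf=best; d=np.array(g)-Rf[:,2]*off-p
    tf=Rf.T@d*1e3; tn=R.T@d*1e3
    n=int(np.ceil(np.abs(w).max()/.14+1e-9)); m=int(np.ceil(np.linalg.norm(tf)/48))
    print("clock",round(o["clock"],2),"tcp",np.round(p,4),"grip",round(o["grip_width"],3),"F",np.round(o["ft_force"],1),"T",np.round(o["torque"],2),"q",np.round(o["joint_pos"],2))
    print("turn",np.round(w,3),"| per row n=%d"%n,np.round(w/max(n,1),4))
    print("shift final frame",np.round(tf,1),"| per row m=%d"%m,np.round(tf/max(m,1),2)," current frame",np.round(tn,1),"world",np.round(d*1e3,1))
RACK=[.5476,.1868,-.137]; DC=np.array([.5393,-.1967]); FY=1.596
def rackR(p): 
    c,s=np.cos(p[2]),np.sin(p[2]); M=np.array([[c,-s,0],[s,c,0],[0,0,1]]); return tgt(M@U,-M@AX)
def rackP(p,i,h): return rw(p,mouth(i)+AX*h)[0]
def seat(k,z=.125): a=FY+k*np.pi/2; return np.array([DC[0]+.098*np.cos(a),DC[1]+.098*np.sin(a),z])
E
python3 -c "
from plan import *
plan(rackR(RACK),rackP(RACK,0,.11))"
```

```text
clock 0.1 tcp [0.2772 0.5598 0.2556] grip 1.002 F [-0.5 -0.  -0.2] T [-0.05 -0.09  0.  ] q [-1.13  0.33 -0.06  1.46  0.02  1.35 -0.09]
turn [-0.304 -0.217  1.235] | per row n=9 [-0.0338 -0.0242  0.1372]
shift final frame [-236.6  243.9  109.1] | per row m=8 [-29.57  30.49  13.63]  current frame [-327.8 -139.8   19. ] world [ 231.7 -270.8  -18.8]
```

```bash
python3 -m creep '[[-0.034,-0.024,0.137,0,0,0,0],[-0.034,-0.024,0.137,0,0,0,0],[-0.034,-0.024,0.137,0,0,0,0],[-0.034,-0.024,0.137,0,0,0,0],[-0.034,-0.024,0.137,0,0,0,0],[-0.034,-0.024,0.137,0,0,0,0],[-0.034,-0.024,0.137,0,0,0,0],[-0.034,-0.024,0.137,-29,31,14,0]]' 60; python3 -c "
from plan import *
plan(rackR(RACK),rackP(RACK,0,.11))"
```

```text
clock: 0.9
position: [0.309, 0.5397, 0.252]
ee_rot: [0.695, 0.702, 0.105, 0.116]
ft_force: [0.8, 1.0, -1.5]
grip_width: 0.996
clock 0.9 tcp [0.309  0.5397 0.252 ] grip 0.996 F [ 0.8  1.  -1.5] T [0.09 0.29 0.07] q [-1.35  0.25  0.09  1.61  0.3   1.22 -1.36]
turn [-0.034 -0.031  0.141] | per row n=2 [-0.017  -0.0157  0.0707]
shift final frame [-221.   213.    93.9] | per row m=7 [-31.57  30.43  13.42]  current frame [-251.8  182.4   79.8] world [ 199.9 -250.7  -15.2]
```

```bash
python3 -m creep '[[-0.034,-0.03,0.139,0,0,0,0],[0,0,0,-31,30,13,0],[0,0,0,-31,30,13,0],[0,0,0,-31,30,13,0],[0,0,0,-31,30,13,0],[0,0,0,-31,30,13,0],[0,0,0,-31,30,13,0],[0,0,0,-31,30,13,0]]'; python3 -c "
from plan import *
plan(rackR(RACK),rackP(RACK,0,.11))"
```

```text
clock: 1.7
position: [0.5117, 0.2876, 0.2395]
ee_rot: [0.743, 0.646, 0.114, 0.132]
ft_force: [0.8, 0.2, 0.6]
grip_width: 1.003
clock 1.7 tcp [0.5117 0.2876 0.2395] grip 1.003 F [0.8 0.2 0.6] T [0.09 0.37 0.06] q [-1.04  0.08  0.32  1.84  0.28  1.01 -0.99]
turn [ 0.001  0.003 -0.001] | per row n=1 [ 0.0012  0.0025 -0.001 ]
shift final frame [ 1.  -3.7  1.5] | per row m=1 [ 1.   -3.74  1.52]  current frame [ 1.  -3.7  1.5] world [-2.8  1.4 -2.7]
```

```bash
python3 -m creep '[[0,0.002,0,1,-3.7,1.5,0],[0,0,0,0,0,0,0]]'; python3 -c "
from plan import *
plan(rackR(RACK),rackP(RACK,0,.04))
im=[]
for n in('scene','top'):
    p,d=camera(n); X=rackP(RACK,0,.04); u,v=map(int,proj(n,X)); o,tp,R=now(); g=tp+R[:,2]*.006; print(n,proj(n,X),proj(n,g))
    cv2.drawMarker(p,tuple(int(round(a)) for a in proj(n,g)),(0,255,0),0,5)
    im.append(cv2.resize(p[max(v-60,0):v+60,max(u-60,0):u+60],(390,390),interpolation=cv2.INTER_CUBIC))
cv2.imwrite('pics/g1.png',np.hstack(im))
"
```

```text
clock: 1.9
position: [0.5082, 0.2897, 0.2364]
ee_rot: [0.743, 0.646, 0.114, 0.132]
ft_force: [-0.7, 1.3, -0.5]
grip_width: 0.998
clock 1.9 tcp [0.5082 0.2897 0.2364] grip 0.998 F [-0.7  1.3 -0.5] T [0.02 0.34 0.01] q [-1.04  0.08  0.32  1.85  0.29  1.   -1.  ]
turn [ 0.001  0.002 -0.003] | per row n=1 [ 0.0005  0.0017 -0.003 ]
shift final frame [-0.6  0.9 69.9] | per row m=2 [-0.29  0.43 34.97]  current frame [-0.5  0.8 69.9] world [ 24.5  -4.  -65.4]
scene [368.01357289 195.59890963] [379.01922415 171.44464592]
top [148.48077144 202.07088249] [136.63481942 210.23684138]
```

View pics/g1.png

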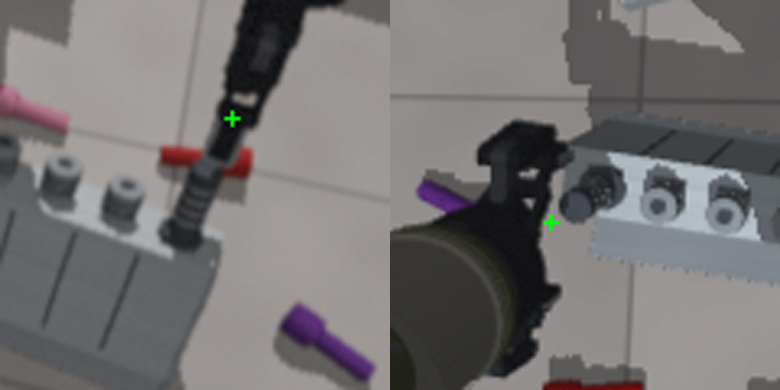

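```bash
python3 -m creep '[[0,0.002,-0.003,-0.6,0.9,35,0],[0,0,0,0,0,35,0],[0,0,0,0,0,0,255],[0,0,0,0,0,0,255],[0,0,0,0,0,0,255],[0,0,0,0,0,0,255],[0,0,0,0,0,0,255],[0,0,0,0,0,0,255]]' 120; python3 -c "
from plan import *
plan(rackR(RACK),rackP(RACK,0,.04))"
```

```text
clock: 2.8
position: [0.5327, 0.288, 0.1734]
ee_rot: [0.741, 0.648, 0.117, 0.131]
ft_force: [-5.1, 0.7, 5.6]
grip_width: 0.251
clock 2.8 tcp [0.5327 0.288  0.1734] grip 0.251 F [-5.1  0.7  5.6] T [-0.04  0.82 -0.05] q [-1.01  0.19  0.34  1.88  0.26  0.85 -0.97]
turn [ 0.002 -0.004  0.002] | per row n=1 [ 0.0023 -0.0041  0.0021]
shift final frame [-2.2 -0.6  2.3] | per row m=1 [-2.25 -0.56  2.32]  current frame [-2.3 -0.6  2.3] world [-0.  -2.3 -2.4]
```

```bash
python3 -m creep '[[0,0,0,0,0,0,255],[0,0,0,0,0,0,255],[0,0,0,0,0,0,255]]' 120; python3 -c "
from plan import *
plan(rackR(RACK),rackP(RACK,0,.04))"
```

```text
clock: 3.1
position: [0.5327, 0.288, 0.1734]
ee_rot: [0.741, 0.648, 0.117, 0.131]
ft_force: [-4.8, 0.5, 6.1]
grip_width: 0.249
clock 3.1 tcp [0.5327 0.288  0.1734] grip 0.249 F [-4.8  0.5  6.1] T [ 0.01  0.71 -0.04] q [-1.01  0.19  0.34  1.88  0.26  0.85 -0.97]
turn [ 0.002 -0.004  0.002] | per row n=1 [ 0.0023 -0.0042  0.0021]
shift final frame [-2.3 -0.6  2.3] | per row m=1 [-2.26 -0.57  2.33]  current frame [-2.3 -0.6  2.3] world [-0.  -2.3 -2.4]
```

```bash
python3 -m creep '[[0,0,0,0,0,-10,255],[0,0,0,0,0,-15,255],[0,0,0,0,0,-25,255],[0,0,0,0,0,-35,255],[0,0,0,0,0,-35,255],[0,0,0,0,0,-20,255],[0,0,0,0,0,0,255]]' 120; python3 -c "
from plan import *
plan(rackR(RACK),rackP(RACK,0,.18))
im=[]
for n in('scene','top'):
    p,d=camera(n); np.save('pics/%s2.npy'%n,d); o,tp,R=now(); u,v=map(int,proj(n,tp+R[:,2]*.05))
    im.append(cv2.resize(p[max(v-60,0):v+60,max(u-60,0):u+60],(390,390),interpolation=cv2.INTER_CUBIC))
cv2.imwrite('pics/g2.png',np.hstack(im))
"
```

```text
clock: 3.8
position: [0.4849, 0.2943, 0.3067]
ee_rot: [0.741, 0.648, 0.118, 0.131]
ft_force: [0.5, 1.5, -3.3]
grip_width: 0.253
clock 3.8 tcp [0.4849 0.2943 0.3067] grip 0.253 F [ 0.5  1.5 -3.3] T [0.12 0.64 0.05] q [-1.08 -0.01  0.3   1.79  0.3   1.15 -1.01]
turn [ 0.004 -0.007  0.001] | per row n=1 [ 0.0038 -0.0066  0.0014]
shift final frame [-1.9 -0.9  4.1] | per row m=1 [-1.93 -0.9   4.09]  current frame [-2.  -0.9  4.1] world [ 0.3 -2.  -4.1]
```

View pics/g2.png

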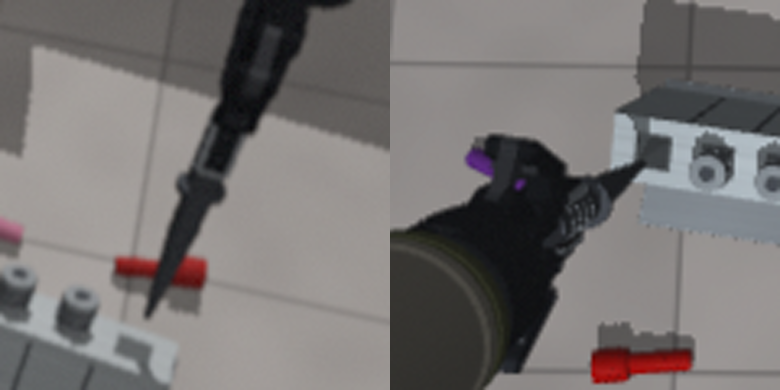

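```bash
python3 -c "
from plan import *
for k in range(4): print(k,seat(k))
t=[-np.sin(FY),np.cos(FY),0]
plan(tgt(t,[0,0,-1]),[*seat(0)[:2],.37])"
```

```text
0 [ 0.5368303  -0.09873112  0.125     ]
1 [ 0.44133112 -0.1991697   0.125     ]
2 [ 0.5417697  -0.29466888  0.125     ]
3 [ 0.63726888 -0.1942303   0.125     ]
clock 3.9 tcp [0.4848 0.2929 0.3027] grip 0.255 F [-0.4 -0.6 -5. ] T [0.1  0.69 0.02] q [-1.08 -0.    0.3   1.79  0.3   1.15 -1.01]
turn [ 0.35   0.027 -0.158] | per row n=3 [ 0.1168  0.0091 -0.0528]
shift final frame [-392.9   42.1  -73.3] | per row m=9 [-43.65   4.68  -8.15]  current frame [-381.1  123.1  -33.4] world [  52.  -391.7   73.3]
```

```bash
python3 -m creep '[[0.117,0.009,-0.053,0,0,-24,255],[0.117,0.009,-0.053,0,0,-24,255],[0.117,0.009,-0.053,0,0,-24,255],[0,0,0,-43,4,0,255],[0,0,0,-43,4,0,255],[0,0,0,-43,4,0,255],[0,0,0,-43,4,0,255],[0,0,0,-43,4,0,255]]'; python3 -c "
from plan import *
t=[-np.sin(FY),np.cos(FY),0]
plan(tgt(t,[0,0,-1]),[*seat(0)[:2],.34])"
```

```text
clock: 4.7
position: [0.4939, 0.0783, 0.3711]
ee_rot: [0.698, 0.716, -0.002, -0.0]
ft_force: [1.0, -0.5, -4.3]
grip_width: 0.248
clock 4.7 tcp [0.4939 0.0783 0.3711] grip 0.248 F [ 1.  -0.5 -4.3] T [ 0.05 -0.14  0.04] q [-0.79 -0.01  0.55  1.61  0.    1.54 -0.22]
turn [-0.002  0.002 -0.   ] | per row n=1 [-0.0024  0.0019 -0.0004]
shift final frame [-178.1   38.4   25.1] | per row m=4 [-44.52   9.61   6.27]  current frame [-178.    38.6   25.3] world [  42.9 -177.   -25.1]
```

```bash
python3 -m creep '[[0,0,0,-44.5,9.6,6.3,255],[0,0,0,-44.5,9.6,6.3,255],[0,0,0,-44.5,9.6,6.3,255],[-0.002,0.002,0,-44.5,9.6,6.3,255],[0,0,0,0,0,0,255]]'; python3 -c "
from plan import *
t=[-np.sin(FY),np.cos(FY),0]
plan(tgt(t,[0,0,-1]),[*seat(0)[:2],.34])
im=[]
for n in('scene','top'):
    p,d=camera(n); cv2.imwrite('pics/%s3.png'%n,p); np.save('pics/%s3.npy'%n,d); o,tp,R=now(); u,v=map(int,proj(n,tp+R[:,2]*.1))
    im.append(cv2.resize(p[max(v-60,0):v+60,max(u-60,0):u+60],(390,390),interpolation=cv2.INTER_CUBIC))
cv2.imwrite('pics/g3.png',np.hstack(im))
"
```

```text
clock: 5.2
position: [0.536, -0.1042, 0.3455]
ee_rot: [0.702, 0.712, -0.001, 0.0]
ft_force: [-0.4, -0.1, -3.7]
grip_width: 0.25
clock 5.2 tcp [ 0.536  -0.1042  0.3455] grip 0.25 F [-0.4 -0.1 -3.7] T [ 0.02  0.07 -0.02] q [-0.57  0.13  0.75  1.56 -0.09  1.49  0.21]
turn [-0.001  0.003 -0.01 ] | per row n=1 [-0.0014  0.0027 -0.0101]
shift final frame [ 5.4  1.  -0.5] | per row m=1 [ 5.44  0.98 -0.52]  current frame [ 5.4  0.9 -0.5] world [0.8 5.5 0.5]
```

View pics/g3.png

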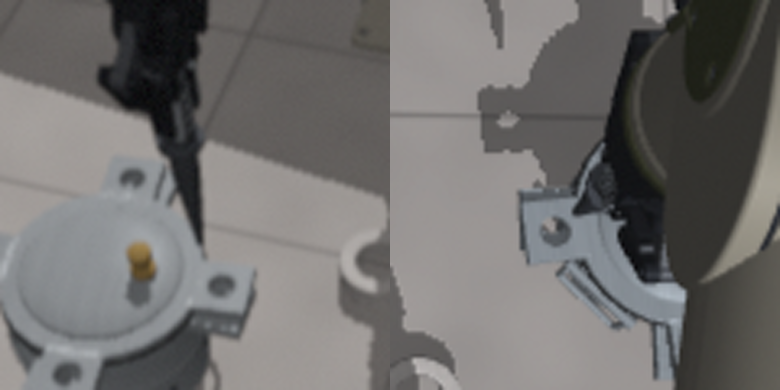

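```bash
cat > driftfit.py <<'E'
from plan import *
from scipy.optimize import least_squares
def prof(h): # h below collar (m)
    return np.where(h<-.006,.012,np.where(h<0,.017,np.where(h<.032,.0105,np.maximum(.0105-.0075*(h-.032)/.08,.003))))
def fitdrift(ds,c0,axis0=(0,0,-1),zmin=.145):
    "c0 nominal collar point; axis0 pointing to tip"
    a0=np.array(axis0)/np.linalg.norm(axis0); e1=np.cross(a0,[0,1.,0]); e1/=np.linalg.norm(e1); e2=np.cross(a0,e1)
    P=[]
    for n,d in ds:
        X=cloud(n,d).reshape(-1,3); X=X[~np.isnan(X[:,0])]; w=X-c0; h=w@a0; r=np.linalg.norm(w-np.outer(h,a0),axis=1)
        k=(h>-.006)&(h<.114)&(r<prof(h)+.012)&(X[:,2]>zmin); print(n,k.sum()); P.append(X[k])
    P=np.vstack(P)
    def f(x):
        c=c0+e1*x[0]+e2*x[1]+a0*x[4]; a=a0+e1*x[2]+e2*x[3]; a/=np.linalg.norm(a)
        w=P-c; h=w@a; r=np.linalg.norm(w-np.outer(h,a),axis=1); return (r-prof(h))*1e3
    s=least_squares(f,np.zeros(5),loss="soft_l1",x_scale=[.002,.002,.02,.02,.002],diff_step=1e-3)
    x=s.x; c=c0+e1*x[0]+e2*x[1]+a0*x[4]; a=a0+e1*x[2]+e2*x[3]; a/=np.linalg.norm(a)
    print("collar",np.round(c,4),"axis",np.round(a,4),"tip",np.round(c+a*.112,4),"med|r|",np.median(abs(f(x))))
    return c,a
E
python3 -c "
from driftfit import *
o,p,R=now(); print(p)
ds=[(n,np.load('pics/%s3.npy'%n)) for n in('scene','top')]
for q in(ds,ds[:1],ds[1:]): fitdrift(q,p+R[:,2]*.0485,R[:,2])
"
```

```text
[ 0.53654122 -0.09797693  0.34595911]
scene 231
top 73
collar [ 0.534  -0.1064  0.2974] axis [-0.0084 -0.0046 -1.    ] tip [ 0.5331 -0.1069  0.1854] med|r| 0.8180463613916391
scene 231
collar [ 0.5343 -0.1074  0.2984] axis [-6.5e-03 -4.0e-04 -1.0e+00] tip [ 0.5335 -0.1074  0.1864] med|r| 0.4985450923418238
top 73
collar [ 0.5346 -0.1043  0.297 ] axis [ 7.000e-04  2.170e-02 -9.998e-01] tip [ 0.5347 -0.1019  0.185 ] med|r| 0.7267423299415756
```

```bash
python3 -m creep '[[0,0,0,0,0,0,255],[0,0,0,0,0,0,255]]'; python3 -c "
from driftfit import *
t=[-np.sin(FY),np.cos(FY),0]
plan(tgt(t,[0,0,-1]),[*seat(0)[:2],.34])
ds=[(n,camera(n)[1]) for n in('scene','top')]
o,p,R=now(); print(p,R[:,2])
for q in(ds,ds[:1],ds[1:]): fitdrift(q,p+R[:,2]*.0485,R[:,2])
c=cloud('top',ds[1][1])
"
```

```text
clock: 5.5
position: [0.5371, -0.095, 0.3472]
ee_rot: [0.697, 0.717, 0.001, -0.0]
ft_force: [-0.1, 0.1, -3.9]
grip_width: 0.256
clock 5.5 tcp [ 0.5371 -0.095   0.3472] grip 0.256 F [-0.1  0.1 -3.9] T [-0.01  0.01 -0.03] q [-0.57  0.13  0.75  1.56 -0.09  1.49  0.2 ]
turn [ 0.001 -0.002  0.003] | per row n=1 [ 0.0009 -0.0017  0.0026]
shift final frame [-3.7 -0.3  1.2] | per row m=1 [-3.73 -0.35  1.23]  current frame [-3.7 -0.4  1.2] world [-0.3 -3.7 -1.2]
[ 0.53712313 -0.09525011  0.34758012] [ 0.00146477  0.00181882 -0.99999727]
scene 227
top 63
collar [ 0.5359 -0.0982  0.2996] axis [-0.0104  0.012  -0.9999] tip [ 0.5347 -0.0969  0.1876] med|r| 0.6578043809776866
scene 227
collar [ 0.5357 -0.0981  0.3   ] axis [-0.0081  0.0085 -0.9999] tip [ 0.5348 -0.0971  0.188 ] med|r| 0.6488591042784643
top 63
collar [ 0.5367 -0.0985  0.2994] axis [-0.0113  0.0242 -0.9996] tip [ 0.5354 -0.0958  0.1874] med|r| 0.5753455594823074
```

```bash
python3 -m creep '[[-0.008,-0.009,0,-0.3,-2.7,0,255],[0,0,0,0,0,14,255],[0,0,0,0,0,14,255],[0,0,0,0,0,12,255],[0,0,0,0,0,10,255],[0,0,0,0,0,0,255],[0,0,0,0,0,0,255],[0,0,0,0,0,0,255]]'; python3 -c "
from driftfit import *
ds=[(n,camera(n)) for n in('scene','top')]
o,p,R=now(); print(p,R[:,2],o['ft_force'])
q=[(n,x[1]) for n,x in ds]
for q in(q,q[:1]): c,a=fitdrift(q,p+R[:,2]*.048,R[:,2],zmin=.14)
print(proj('scene',c+a*.112)); u,v=map(int,proj('scene',c+a*.112))
cv2.imwrite('pics/g4.png',cv2.resize(ds[0][1][0][v-50:v+50,u-50:u+50],(600,600),interpolation=cv2.INTER_CUBIC))
"
```

```text
clock: 6.4
position: [0.5352, -0.0971, 0.2982]
ee_rot: [0.698, 0.716, 0.001, 0.006]
ft_force: [-0.6, -0.2, -3.1]
grip_width: 0.254
[ 0.53513403 -0.09709032  0.29820165] [ 0.01071559 -0.00713428 -0.99991714] [ 0.11487203  0.8139701  -3.7660471 ]
scene 197
top 50
collar [ 0.534  -0.1006  0.2506] axis [ 0.0052  0.     -1.    ] tip [ 0.5345 -0.1006  0.1386] med|r| 0.6989352293046425
scene 197
collar [ 0.5338 -0.1001  0.2504] axis [ 0.0075 -0.0114 -0.9999] tip [ 0.5346 -0.1013  0.1384] med|r| 0.7162443842052305
[212.59924126 166.08471439]
```

View pics/g4.png

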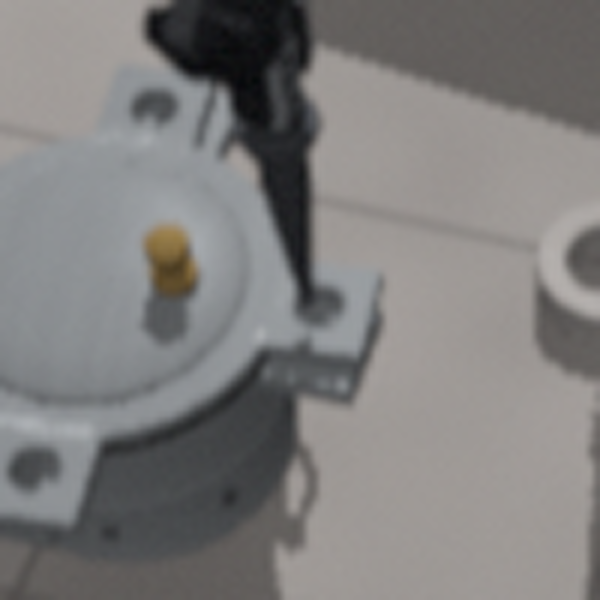

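```bash
python3 -c "
from plan import *
o=None
for n in('scene','top'):
  for nm,X in (('coverhole a',[DC[0]+.098*np.cos(1.6955),DC[1]+.098*np.sin(1.6955),.125]),('tip',[.5345,-.1006,.1386]),('tip dropped',[.5345,-.1006,.125])):
    u,v=proj(n,X); print(n,nm,u,v,'crop',(u-162)*6,(v-116)*6)
p,d=camera('scene'); cv2.imwrite('pics/scene5.png',p)
cv2.imwrite('pics/g5.png',cv2.resize(p[146:186,190:240],(800,640),interpolation=cv2.INTER_NEAREST)[:600])
"
```

```text
scene coverhole a 214.83808587287967 167.0274125458265 crop 317.02851523727804 306.16447527495905
scene tip 212.88190063173602 166.0743872854133 crop 305.2914037904161 300.44632371247985
scene tip dropped 213.46435010000752 169.1840237657417 crop 308.78610060004513 319.1041425944502
top coverhole a 312.57466622943434 209.29945583390787 crop 903.447997376606 559.7967350034472
top tip 314.0487322767184 205.66229808999208 crop 912.2923936603104 537.9737885399525
top tip dropped 313.0014591093773 206.27067058319278 crop 906.0087546562639 541.6240234991567
```

View pics/g5.png

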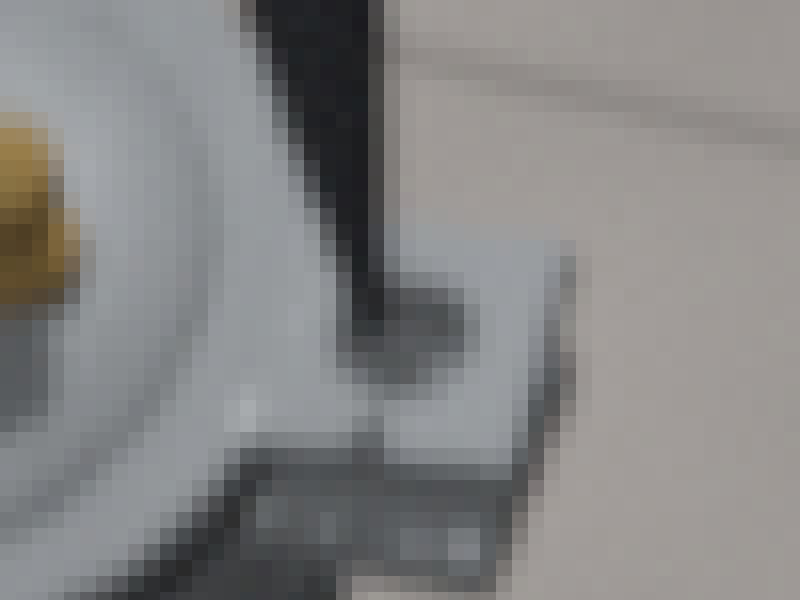

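```bash
python3 -m creep '[[0,0,0,1.7,-1.5,0,255],[0,0,0,0,0,0,255],[0,0,0,0,0,8,255],[0,0,0,0,0,8,255],[0,0,0,0,0,6,255],[0,0,0,0,0,5,255],[0,0,0,0,0,0,255],[0,0,0,0,0,0,255]]'; python3 -c "
from driftfit import *
p,d=camera('scene'); cv2.imwrite('pics/g6.png',cv2.resize(p[146:186,190:240],(800,640),interpolation=cv2.INTER_CUBIC)[:600])
o,p,R=now(); print(p,R[:,2],o['ft_force'],o['torque'])
"
```

```text
clock: 7.35
position: [0.5336, -0.0956, 0.2707]
ee_rot: [0.698, 0.716, 0.001, 0.006]
ft_force: [0.3, -0.1, -4.1]
grip_width: 0.255
[ 0.53370299 -0.09560323  0.27086279] [ 0.01009253 -0.00724384 -0.99992283] [-0.21140609 -0.17617942 -4.17363538] [ 0.03374642  0.0494238  -0.00773468]
```

View pics/g6.png

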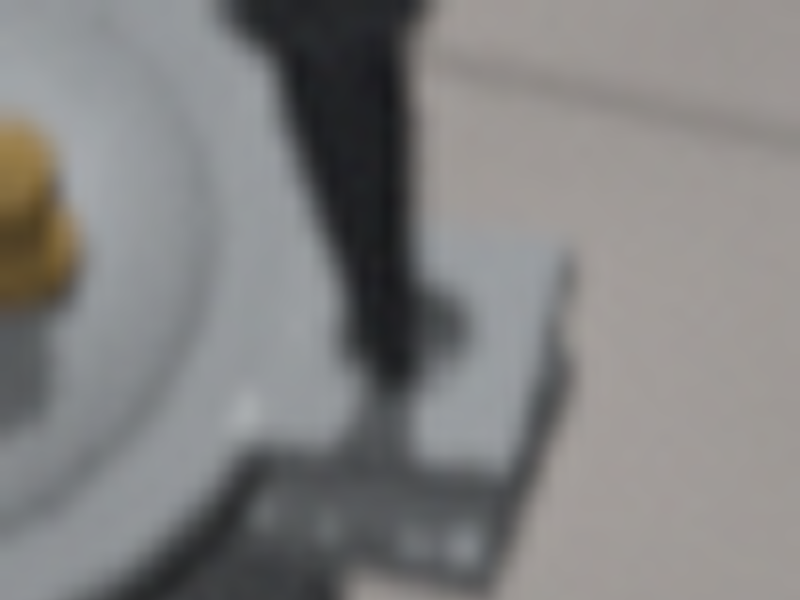

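```bash
python3 -m creep '[[0,0,0,0.5,0,5,255],[0,0,0,0,0,5,255],[0,0,0,0,0,5,255],[0,0,0,0,0,0,255]]'; python3 -c "
from plan import *
o,p,R=now(); print(p,R[:,2],o['ft_force'],o['torque'])
"
```

```text
clock: 7.8
position: [0.5333, -0.0951, 0.2547]
ee_rot: [0.698, 0.716, 0.0, 0.006]
ft_force: [-1.2, -0.0, -4.3]
grip_width: 0.249
[ 0.53325879 -0.09509548  0.25470304] [ 0.00839212 -0.00722533 -0.99993868] [-1.24318342 -0.02477236 -4.30988288] [ 0.01558586  0.33955827 -0.0917323 ]
```

```bash
python3 -m creep '[[0,0,0,0,0.6,5,255],[0,0,0,0,0.6,5,255],[0,0,0,0,0.6,5,255],[0,0,0,0,0.6,5,255],[0,0,0,0,0.6,5,255],[0,0,0,0,0.6,5,255],[0,0,0,0,0.6,5,255],[0,0,0,0,0,0,255]]'; python3 -c "
from plan import *
o,p,R=now(); print(p,R[:,2],o['ft_force'],o['torque'])
"
```

```text
clock: 8.6
position: [0.5382, -0.0952, 0.2198]
ee_rot: [0.698, 0.716, 0.001, 0.006]
ft_force: [-1.4, -1.7, -4.9]
grip_width: 0.251
[ 0.5381776  -0.09523883  0.21983422] [ 0.00920407 -0.00745898 -0.99992982] [-1.35049658 -1.70561019 -4.89400659] [-0.11589413  0.46392635  0.01300087]
```

```bash
python3 -m creep '[[0,0,0,0,0,5,255],[0,0,0,0,0,5,255],[0,0,0,0,0,4,255],[0,0,0,0,0,4,255],[0,0,0,0,0,0,255]]'; python3 -c "
from plan import *
o,p,R=now(); print(p,R[:,2],o['ft_force'],o['torque'])
"
```

```text
clock: 9.1
position: [0.5383, -0.0956, 0.202]
ee_rot: [0.698, 0.716, 0.001, 0.006]
ft_force: [-1.9, -2.1, -4.8]
grip_width: 0.258
[ 0.53826567 -0.09555175  0.20201084] [ 0.00930812 -0.00753796 -0.99992827] [-1.90555931 -2.12698286 -4.79542525] [-0.57612854  0.47658022 -0.00764409]
```

```bash
python3 -m creep '[[0,0,0,-0.3,0,4,255],[0,0,0,-0.3,0,4,255],[0,0,0,0,0,4,255],[0,0,0,0,0,0,255]]'; python3 -c "
from plan import *
o,p,R=now(); print(p,R[:,2],o['ft_force'],o['torque'])
"
```

```text
clock: 9.5
position: [0.5381, -0.096, 0.1899]
ee_rot: [0.698, 0.716, 0.0, 0.006]
ft_force: [-3.2, -1.4, -6.3]
grip_width: 0.255
[ 0.53810689 -0.09598439  0.18985299] [ 0.00854106 -0.00713939 -0.99993804] [-3.1946789  -1.41173075 -6.2780184 ] [-0.35828584  0.82897651 -0.02828726]
```

```bash
python3 -m creep '[[0,0,0,-0.2,-0.2,4,255],[0,0,0,0,0,4,255],[0,0,0,0,0,4,255],[0,0,0,0,0,0,255]]'; python3 -c "
from plan import *
o,p,R=now(); print(p,R[:,2],o['ft_force'],o['torque'])
"
```

```text
clock: 9.9
position: [0.538, -0.0963, 0.1781]
ee_rot: [0.698, 0.716, 0.001, 0.006]
ft_force: [-2.9, -0.7, -7.2]
grip_width: 0.255
[ 0.53803163 -0.0962683   0.17809294] [ 0.00864126 -0.00699193 -0.99993822] [-2.89358945 -0.70360162 -7.15506277] [-0.23940378  0.97808956 -0.05348079]
```

```bash
python3 -m creep '[[0,0,0,0,-0.2,3,255],[0,0,0,0,0,2,255],[0,0,0,0,0,2,255],[0,0,0,0,0,2,255],[0,0,0,0,0,0,255]]'; python3 -c "
from plan import *
im=[]
for n in('scene','top'):
    p,d=camera(n); np.save('pics/%s7.npy'%n,d); u,v=map(int,proj(n,seat(0)))
    im.append(cv2.resize(p[max(v-50,0):v+50,max(u-50,0):u+50],(390,390),interpolation=cv2.INTER_CUBIC))
cv2.imwrite('pics/g7.png',np.hstack(im))
o,p,R=now(); print(p,R[:,2],o['ft_force'],o['torque'])
"
```

```text
clock: 10.4
position: [0.5384, -0.0968, 0.1731]
ee_rot: [0.698, 0.716, 0.002, 0.005]
ft_force: [-22.5, 1.9, 37.5]
grip_width: 0.254
[ 0.53838141 -0.09676497  0.17304023] [ 0.01011432 -0.00493331 -0.99993668] [-21.97928832   0.90631773  37.4987522 ] [ 0.4050467   5.41965857 -0.0357925 ]
```

View pics/g7.png

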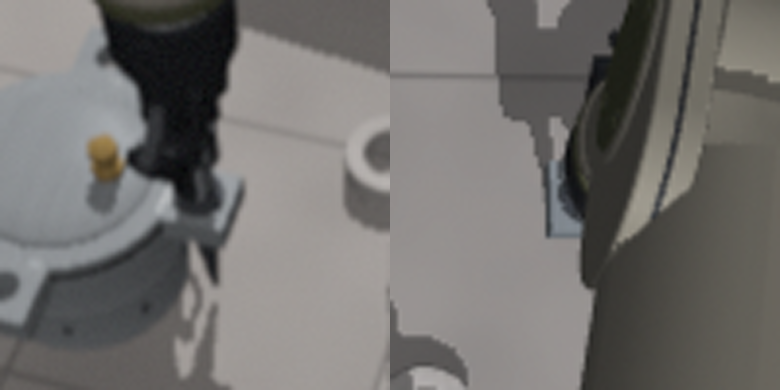

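```bash
python3 -m creep '[[0,0,0,0,0,-1.5,255],[0,0,0,0,0,0,0],[0,0,0,0,0,0,0],[0,0,0,0,0,0,0],[0,0,0,0,0,0,0],[0,0,0,0,0,-30,0],[0,0,0,0,0,-45,0],[0,0,0,0,0,-45,0]]'; python3 -c "
from plan import *
plan(rackR(RACK),rackP(RACK,1,.09))
"
```

```text
clock: 11.3
position: [0.5369, -0.0956, 0.2924]
ee_rot: [0.698, 0.716, 0.001, 0.006]
ft_force: [0.6, 0.3, -0.1]
grip_width: 1.001
clock 11.3 tcp [ 0.5369 -0.0956  0.2924] grip 1.001 F [ 0.6  0.3 -0.1] T [ 0.01 -0.06 -0.04] q [-0.58  0.14  0.74  1.66 -0.09  1.37  0.2 ]
turn [-0.34  -0.022  0.162] | per row n=3 [-0.1132 -0.0072  0.054 ]
shift final frame [329.2 -94.4  44.8] | per row m=8 [ 41.15 -11.81   5.6 ]  current frame [337.3 -19.8  71.7] world [-27.7 336.2 -74.5]
```

```bash
python3 -c "
from plan import *
plan(rackR(RACK),rackP(RACK,4,.12))
"; python3 -m creep '[[-0.113,-0.007,0.054,15,0,0,0],[-0.113,-0.007,0.054,20,0,0,0],[-0.113,-0.007,0.054,25,0,0,0],[0,0,0,40,0,0,0],[0,0,0,40,0,0,0],[0,0,0,30,0,0,0],[0,0,0,0,0,0,0],[0,0,0,0,0,0,0]]' ; python3 -c "
from plan import *
plan(rackR(RACK),rackP(RACK,4,.09))
im=[]
for n in('scene','top'):
    p,d=camera(n); cv2.imwrite('pics/%s8.png'%n,p); np.save('pics/%s8.npy'%n,d); im.append(p[:,100:460] if n=='top' else p[60:300,60:420])
cv2.imwrite('pics/g8.png',cv2.resize(np.vstack([im[1][:240],im[0]]),(600,600*480//360*1) if 0 else (450,600)))
"
```

```text
clock 11.3 tcp [ 0.5369 -0.0956  0.2924] grip 1.001 F [ 0.6  0.3 -0.1] T [ 0.01 -0.06 -0.04] q [-0.58  0.14  0.74  1.66 -0.09  1.37  0.2 ]
turn [-0.34  -0.022  0.162] | per row n=3 [-0.1132 -0.0072  0.054 ]
shift final frame [185.2 -94.4  14.8] | per row m=5 [ 37.04 -18.89   2.96]  current frame [196.7 -53.   44.3] world [-57.6 194.9 -46.3]
clock: 12.1
position: [0.5545, 0.0735, 0.2906]
ee_rot: [0.742, 0.648, 0.115, 0.131]
ft_force: [0.4, -0.5, 0.0]
grip_width: 1.002
clock 12.1 tcp [0.5545 0.0735 0.2906] grip 1.002 F [ 0.4 -0.5  0. ] T [-0.02  0.33 -0.  ] q [-0.79 -0.09  0.47  1.88  0.22  1.03 -0.53]
turn [-0.    -0.001  0.001] | per row n=1 [-0.0002 -0.0007  0.0012]
shift final frame [ 15.3 -88.5  45. ] | per row m=3 [  5.1 -29.5  15. ]  current frame [ 15.4 -88.5  45. ] world [-65.   24.4 -72.6]
```

View pics/g8.png

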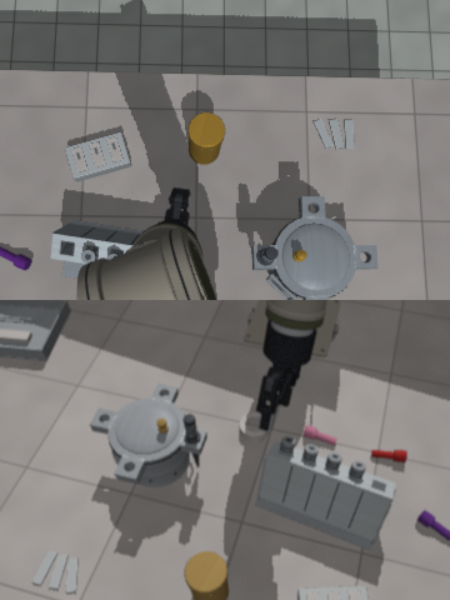

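```bash
sed -i 's/L=((z>.03)&/L=((z>.03)\&(z<.205)\&/' rack.py; python3 -c "
from driftfit import *
Sc=np.load('pics/scene8.npy'); T=np.load('pics/top8.npy')
b=fit_rack([('scene',Sc)],RACK,[0,1,1,1,1]); print('rack',np.round(b.x,4),b.fun)
for ds in([('scene',Sc)],[('top',T)]):
    b=fit(ds,[*DC,FY,FY]); print('drum',np.round(b.x,4),b.fun)
X=cloud('scene',Sc).reshape(-1,3)
s=seat(0)
for z0,z1 in((.124,.134),(.134,.15),(.15,.18),(.18,.2)):
    k=(np.hypot(X[:,0]-s[0],X[:,1]-s[1])<.03)&(X[:,2]>z0)&(X[:,2]<z1); print(z0,k.sum(),np.round(X[k].mean(0),4), X[k][:,2].max())
"
```

```text
scene top face 783 -0.0 back face 2384 -0.2
rack [ 0.5476  0.187  -0.1375] 245.5
drum [ 0.5394 -0.1974  1.5835  1.5922] 313.35625
drum [ 0.539  -0.1964  1.5832  1.5903] 278.275
0.124 175 [ 0.5438 -0.0973  0.1271] 0.13355940074874675
0.134 29 [ 0.5457 -0.0948  0.1423] 0.14982871571230802
0.15 76 [ 0.545  -0.0951  0.1649] 0.17992493814913094
0.18 82 [ 0.5399 -0.0975  0.1891] 0.1942248144755506
```

```bash
sed -i 's/FY=1.596/FY=1.593/;s/-.1967\])/-.1968])/' plan.py; python3 -c "
from driftfit import *
for n in('scene','top'):
    X=cloud(n,np.load('pics/%s8.npy'%n)).reshape(-1,3); s=seat(0)
    k=(np.hypot(X[:,0]-s[0],X[:,1]-s[1])<.02)&(X[:,2]>.186); print(n,k.sum(),np.round(X[k].mean(0),4),np.round(np.sort(X[k][:,2]),4)[[0,k.sum()//2,-1]])
    k=(abs(np.hypot(X[:,0]-DC[0],X[:,1]-DC[1])-.03)<.02)&(X[:,2]>.13)&(X[:,2]<.139); print('middle z',np.median(X[k][:,2]))
    k=(abs(np.hypot(X[:,0]-DC[0],X[:,1]-DC[1])-.12)<.03)&(X[:,2]>.12)&(X[:,2]<.13); print('ear z',np.median(X[k][:,2]))
plan(rackR(RACK),rackP(RACK,4,.09))
"
```

```text
scene 68 [ 0.5389 -0.0982  0.1904] [0.1863 0.1906 0.1942]
middle z 0.1333378981856517
ear z 0.12465259596849476
top 89 [ 0.5372 -0.0976  0.1903] [0.1861 0.1905 0.1942]
middle z 0.1332775288564548
ear z 0.1246216862873509
clock 12.2 tcp [0.5545 0.072  0.2908] grip 0.996 F [ 0.1 -0.2  0.2] T [-0.    0.37 -0.08] q [-0.79 -0.09  0.47  1.89  0.22  1.03 -0.53]
turn [-0.    -0.    -0.002] | per row n=1 [-0.0001 -0.0003 -0.0015]
shift final frame [ 16.8 -88.8  45.1] | per row m=3 [  5.61 -29.6   15.03]  current frame [ 16.7 -88.8  45.1] world [-65.   25.9 -72.8]
```

```bash
python3 -m creep '[[0,0,-0.002,5.6,-29.6,10,0],[0,0,0,5.6,-29.6,10,0],[0,0,0,5.6,-29.6,10,0],[0,0,0,0,0,30,0],[0,0,0,0,0,0,0],[0,0,0,0,0,0,0],[0,0,0,0,0,0,0]]' 120; python3 -c "
from plan import *
plan(rackR(RACK),rackP(RACK,4,.023))
im=[]
for n in('scene','top'):
    p,d=camera(n); np.save('pics/%s9.npy'%n,d); u,v=map(int,proj(n,rackP(RACK,4,.03)))
    im.append(cv2.resize(p[max(v-40,0):v+40,max(u-40,0):u+40],(390,390),interpolation=cv2.INTER_CUBIC))
cv2.imwrite('pics/g9.png',np.hstack(im))
"
```

```text
clock: 12.9
position: [0.4952, 0.0981, 0.2055]
ee_rot: [0.742, 0.647, 0.115, 0.131]
ft_force: [0.4, 0.0, 0.9]
grip_width: 1.0
clock 12.9 tcp [0.4952 0.0981 0.2055] grip 1.0 F [0.4 0.  0.9] T [0.03 0.4  0.04] q [-0.82 -0.14  0.39  2.12  0.31  0.88 -0.72]
turn [ 0.001 -0.001  0.   ] | per row n=1 [ 0.0013 -0.0015  0.0004]
shift final frame [-0.9 -1.  53.3] | per row m=2 [-0.46 -0.51 26.66]  current frame [-1.  -1.1 53.3] world [ 17.   -3.3 -50.4]
```

View pics/g9.png

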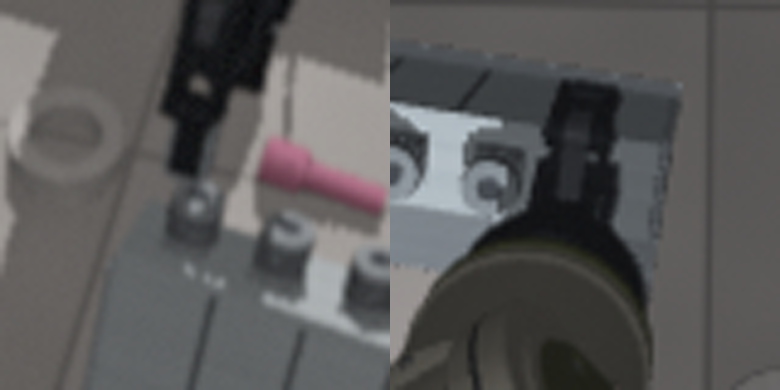

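```bash
python3 -m creep '[[0,0,0,-0.9,-1,20,0],[0,0,0,0,0,20,0],[0,0,0,0,0,13,0],[0,0,0,0,0,0,0],[0,0,0,0,0,0,255],[0,0,0,0,0,0,255],[0,0,0,0,0,0,255],[0,0,0,0,0,0,255]]' 120; python3 -c "
from plan import *
plan(rackR(RACK),rackP(RACK,4,.023))"
```

```text
clock: 13.8
position: [0.5113, 0.0954, 0.1543]
ee_rot: [0.742, 0.648, 0.115, 0.131]
ft_force: [-7.2, 0.4, 2.4]
grip_width: 0.332
clock 13.8 tcp [0.5113 0.0954 0.1543] grip 0.332 F [-7.2  0.4  2.4] T [ 0.19  1.69 -0.01] q [-0.81 -0.03  0.43  2.14  0.27  0.74 -0.68]
turn [ 0.    -0.002  0.002] | per row n=1 [ 0.0001 -0.0015  0.0019]
shift final frame [-0.5  1.2 -0.3] | per row m=1 [-0.54  1.22 -0.33]  current frame [-0.5  1.2 -0.3] world [ 0.9 -0.7  0.7]
```

```bash
python3 -m creep '[[0,0,0,0,0,0,255],[0,0,0,0,0,-8,255],[0,0,0,0,0,-15,255],[0,0,0,0,0,-25,255],[0,0,0,0,0,-25,255],[0,0,0,0,0,0,255]]' 120; python3 -c "
from plan import *
im=[]
for n in('scene','top'):
    p,d=camera(n); np.save('pics/%s10.npy'%n,d); u,v=map(int,proj(n,rackP(RACK,4,.07)))
    im.append(cv2.resize(p[max(v-40,0):v+40,max(u-40,0):u+40],(390,390),interpolation=cv2.INTER_CUBIC))
cv2.imwrite('pics/g10.png',np.hstack(im))
t=[-np.sin(FY),np.cos(FY),0]
plan(tgt(t,[0,0,-1]),[*seat(2)[:2],.25])
"
```

```text
clock: 14.4
position: [0.4871, 0.0993, 0.2256]
ee_rot: [0.741, 0.648, 0.117, 0.131]
ft_force: [1.1, 0.3, -2.3]
grip_width: 0.288
clock 14.5 tcp [0.4865 0.0987 0.2225] grip 0.29 F [-0.7  0.5 -2.7] T [ 0.05  0.57 -0.01] q [-0.82 -0.18  0.38  2.11  0.32  0.92 -0.73]
turn [ 0.35   0.026 -0.155] | per row n=3 [ 0.1166  0.0088 -0.0518]
shift final frame [-394.6   46.2  -33.5] | per row m=9 [-43.84   5.13  -3.72]  current frame [-382.5  112.3    5. ] world [  55.  -393.4   33.5]
```

View pics/g10.png

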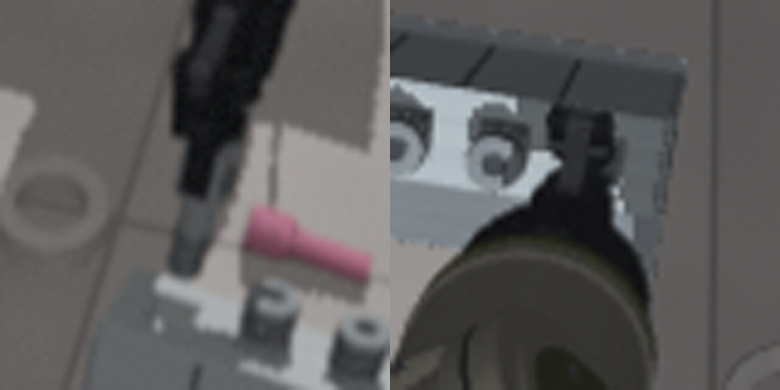

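```bash
python3 -m creep '[[0.117,0.009,-0.052,0,0,-34,255],[0.117,0.009,-0.052,0,0,-34,255],[0.117,0.009,-0.052,0,0,-34,255],[0,0,0,-43,7,0,255],[0,0,0,-43,7,0,255],[0,0,0,-43,7,0,255],[0,0,0,-43,7,0,255],[0,0,0,-43,7,0,255]]'; python3 -c "
from plan import *
t=[-np.sin(FY),np.cos(FY),0]
plan(tgt(t,[0,0,-1]),[*seat(2)[:2],.32])"
```

```text
clock: 15.3
position: [0.5031, -0.1148, 0.3201]
ee_rot: [0.699, 0.715, -0.001, -0.001]
ft_force: [1.2, 0.7, -2.2]
grip_width: 0.293
clock 15.3 tcp [ 0.5031 -0.1148  0.3201] grip 0.293 F [ 1.2  0.7 -2.2] T [ 0.   -0.03  0.02] q [-0.62  0.05  0.8   1.68 -0.03  1.43  0.2 ]
turn [-0.003  0.001  0.   ] | per row n=1 [-0.0029  0.001   0.0004]
shift final frame [-180.8   34.4   -5.9] | per row m=4 [-45.2    8.6   -1.48]  current frame [-180.8   34.3   -5.8] world [  38.4 -180.     5.9]
```

```bash
python3 -m creep '[[-0.003,0.001,0,-44,8.5,0,255],[0,0,0,-44,8.5,0,255],[0,0,0,-44,8.5,0,255],[0,0,0,-44,8.5,10,255],[0,0,0,0,0,30,255],[0,0,0,0,0,20,255],[0,0,0,0,0,0,255],[0,0,0,0,0,0,255]]'; python3 -m creep '[[0,0,0,0,0,0,255]]' >/dev/null; python3 -c "
from plan import *
t=[-np.sin(FY),np.cos(FY),0]
plan(tgt(t,[0,0,-1]),[*seat(2)[:2],.25])
im=[]
for n in('scene','top'):
    p,d=camera(n); np.save('pics/%s11.npy'%n,d); u,v=map(int,proj(n,seat(2,.16)))
    im.append(cv2.resize(p[max(v-40,0):v+40,max(u-40,0):u+40],(390,390),interpolation=cv2.INTER_CUBIC))
cv2.imwrite('pics/g11.png',np.hstack(im))
"
```

```text
clock: 16.1
position: [0.5412, -0.2879, 0.2608]
ee_rot: [0.699, 0.715, 0.0, -0.0]
ft_force: [-0.5, -0.5, -2.6]
grip_width: 0.287
clock 16.2 tcp [ 0.5418 -0.2881  0.2622] grip 0.289 F [-0.4 -0.2 -1.8] T [-0.03  0.01 -0.01] q [-0.26  0.4   0.89  1.53 -0.31  1.37  0.68]
turn [0.002 0.    0.001] | per row n=1 [0.0024 0.0001 0.001 ]
shift final frame [-6.7 -0.4  6.2] | per row m=1 [-6.71 -0.43  6.17]  current frame [-6.7 -0.4  6.2] world [-0.3 -6.7 -6.2]
```

View pics/g11.png

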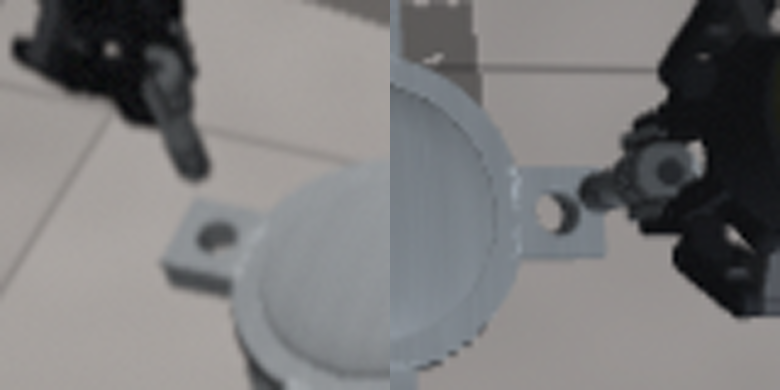

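```bash
cat >> driftfit.py <<'E'
def bprof(h): return np.where(h<0,.014,np.where(h<.0475,.009,.0085))
def fitbolt(ds,c0,a0,zmin=.14):
    a0=np.array(a0)/np.linalg.norm(a0); e1=np.cross(a0,[0,1.,0]); e1/=np.linalg.norm(e1); e2=np.cross(a0,e1); P=[]
    for n,d in ds:
        X=cloud(n,d).reshape(-1,3); X=X[~np.isnan(X[:,0])]; w=X-c0; h=w@a0; r=np.linalg.norm(w-np.outer(h,a0),axis=1)
        k=(h>.003)&(h<.049)&(r<.016)&(X[:,2]>zmin); print(n,k.sum(),end=' '); P.append(X[k])
        k2=(r<.010)&(h>.03)&(X[:,2]>zmin); print("maxh",np.round(np.percentile(h[k2],98)*1e3,1) if k2.sum() else None)
    P=np.vstack(P)
    def f(x):
        c=c0+e1*x[0]+e2*x[1]; a=a0+e1*x[2]+e2*x[3]; a/=np.linalg.norm(a)
        w=P-c; h=w@a; r=np.linalg.norm(w-np.outer(h,a),axis=1); return (r-.009)*1e3
    s=least_squares(f,np.zeros(4),loss="soft_l1",x_scale=[.002,.002,.02,.02],diff_step=1e-3)
    x=s.x; c=c0+e1*x[0]+e2*x[1]; a=a0+e1*x[2]+e2*x[3]; a/=np.linalg.norm(a)
    print("head",np.round(c,4),"axis",np.round(a,4),"end",np.round(c+a*.05,4),"med|r|",np.median(abs(f(x))))
    return c,a
E
python3 -c "
from driftfit import *
ds=[(n,np.load('pics/%s11.npy'%n)) for n in('scene','top')]
o,p,R=now(); print(p)
for q in(ds,ds[:1],ds[1:]): fitbolt(q,p+R[:,2]*.029,R[:,2])
"
```

```text
[ 0.54174443 -0.28798132  0.26226909]
scene 90 maxh 48.0
top 56 maxh 47.5
head [ 0.5417 -0.2889  0.2333] axis [-7.000e-04  1.520e-02 -9.999e-01] end [ 0.5416 -0.2881  0.1833] med|r| 0.5273591209697184
scene 90 maxh 48.0
head [ 0.5416 -0.2894  0.2333] axis [-0.0038  0.0204 -0.9998] end [ 0.5414 -0.2884  0.1833] med|r| 0.5817242542202365
top 56 maxh 47.5
head [ 0.5429 -0.2877  0.2333] axis [-0.0237 -0.0075 -0.9997] end [ 0.5417 -0.2881  0.1833] med|r| 0.27496210365727214
```

```bash
python3 -m creep '[[0,0,0,-6.6,-0.5,0,255],[0,0,0,0,0,15,255],[0,0,0,0,0,15,255],[0,0,0,0,0,15,255],[0,0,0,0,0,0,255],[0,0,0,0,0,0,255],[0,0,0,0,0,0,255]]'; python3 -c "
from driftfit import *
ims=[camera(n) for n in('scene','top')]
ds=list(zip(('scene','top'),[i[1] for i in ims]))
o,p,R=now(); print(p,o['ft_force'])
for q in(ds,ds[:1],ds[1:]): fitbolt(q,p+R[:,2]*.029,R[:,2],zmin=.134)
im=[]
for n,(p,d) in zip(('scene','top'),ims):
    u,v=map(int,proj(n,seat(2,.13)))
    im.append(cv2.resize(p[max(v-30,0):v+30,max(u-30,0):u+30],(390,390),interpolation=cv2.INTER_CUBIC))
cv2.imwrite('pics/g12.png',np.hstack(im))
"
```

```text
clock: 17.0
position: [0.5412, -0.2947, 0.2166]
ee_rot: [0.699, 0.715, 0.001, 0.0]
ft_force: [0.7, -0.5, -1.6]
grip_width: 0.289
[ 0.54126035 -0.2946907   0.21673073] [ 0.60555109  0.59142442 -1.89908945]
scene 81 maxh 50.3
top 48 maxh 44.7
head [ 0.541  -0.295   0.1877] axis [ 0.0061  0.0033 -1.    ] end [ 0.5413 -0.2949  0.1377] med|r| 0.5674720569020363
scene 81 maxh 50.3
head [ 0.541  -0.2954  0.1877] axis [ 0.0038  0.0016 -1.    ] end [ 0.5412 -0.2953  0.1377] med|r| 0.5265203279297727
top 48 maxh 44.7
head [ 0.5416 -0.2945  0.1877] axis [ 6.0e-04  2.6e-03 -1.0e+00] end [ 0.5417 -0.2943  0.1377] med|r| 0.3576958696370194
```

View pics/g12.png

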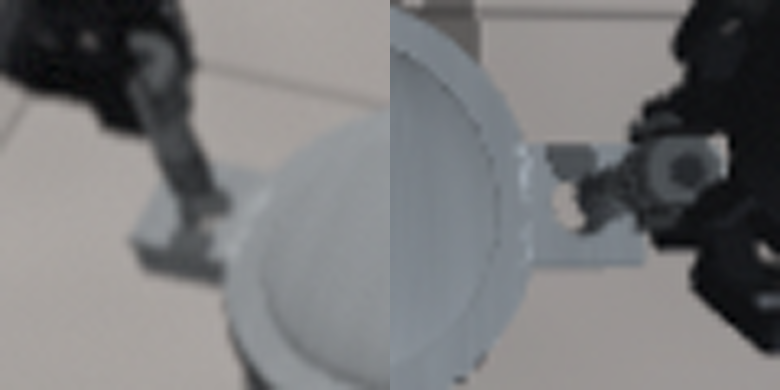

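```bash
python3 -m creep '[[0,0,0,0,0,7,255],[0,0,0,0,0,7,255],[0,0,0,0,0,7,255],[0,0,0,0,0,7,255],[0,0,0,0,0,7,255],[0,0,0,0,0,0,255]]'; python3 -c "
from driftfit import *
o,p,R=now(); print(p,o['ft_force'],o['torque'])"
```

```text
clock: 17.7
position: [0.5406, -0.2941, 0.1798]
ee_rot: [0.699, 0.715, 0.0, -0.001]
ft_force: [-0.3, 0.7, -2.3]
grip_width: 0.291
[ 0.54057272 -0.2941356   0.17983514] [-0.32017192  0.74112329 -2.31793434] [ 0.05051893 -0.05746753 -0.00890535]
```

```bash
python3 -m creep '[[0,0,0,0,0,7,255],[0,0,0,0,0,7,255],[0,0,0,0,0,6,255],[0,0,0,0,0,3,255],[0,0,0,0,0,2,255],[0,0,0,0,0,2,255],[0,0,0,0,0,0,255]]'; python3 -c "
from driftfit import *
o,p,R=now(); print(p,o['ft_force'],o['torque'])"
```

```text
clock: 18.4
position: [0.5411, -0.2946, 0.1543]
ee_rot: [0.699, 0.715, 0.001, 0.0]
ft_force: [-0.2, 0.6, -1.7]
grip_width: 0.288
[ 0.54113607 -0.29457804  0.15429727] [-0.15767555  0.55581203 -1.72818456] [-0.02733748  0.02385681  0.01718201]
```

```bash
python3 -m creep '[[0,0,0,0,0,1.5,255],[0,0,0,0,0,1.5,255],[0,0,0,0,0,0,255]]'; python3 -c "
from driftfit import *
o,p,R=now(); print(p,o['ft_force'],o['torque'])"
```

```text
clock: 18.7
position: [0.5422, -0.2947, 0.154]
ee_rot: [0.699, 0.715, 0.002, 0.001]
ft_force: [-5.5, 6.3, 21.5]
grip_width: 0.289
[ 0.54217922 -0.29470045  0.15400788] [-5.47815648  6.29963899 21.4703155 ] [1.24497529 1.18984846 0.11628146]
```

```bash
python3 -m creep '[[0,0,0,0,0,-1,255],[0,0,0,0,0,0,0],[0,0,0,0,0,0,0],[0,0,0,0,0,0,0],[0,0,0,0,0,-35,0],[0,0,0,0,0,-45,0],[0,0,0,0,0,-45,0],[0,0,0,25,0,-5,0]]'; python3 -c "
from plan import *
t=[-np.sin(FY),np.cos(FY),0]; print(seat(0))
plan(tgt(t,[0,0,-1]),[*seat(0)[:2],.264])"
```

```text
clock: 19.5
position: [0.5404, -0.274, 0.2877]
ee_rot: [0.701, 0.713, 0.001, 0.004]
ft_force: [0.2, -0.4, 0.4]
grip_width: 0.998
[ 0.53712422 -0.09882416  0.125     ]
clock 19.5 tcp [ 0.5404 -0.274   0.2877] grip 0.998 F [ 0.2 -0.4  0.4] T [-0.02 -0.    0.05] q [-0.3   0.36  0.91  1.51 -0.28  1.4   0.63]
turn [ 0.008  0.004 -0.005] | per row n=1 [ 0.0076  0.004  -0.0049]
shift final frame [175.2   0.6  17.7] | per row m=4 [43.8   0.15  4.42]  current frame [175.3  -0.4  17. ] world [ -3.3 175.2 -17.7]
```

```bash
python3 -m creep '[[0.004,0.002,-0.003,42,0,2,0],[0,0,0,42,0,2,0],[0,0,0,42,0,2,0],[0,0,0,42,0,2,0],[0,0,0,0,0,0,0],[0,0,0,0,0,0,0],[0,0,0,0,0,0,0]]'; python3 -c "
from plan import *
t=[-np.sin(FY),np.cos(FY),0]
im=[]
for n in('scene','top'):
    p,d=camera(n); np.save('pics/%s13.npy'%n,d); u,v=map(int,proj(n,seat(1,.16))) if n=='top' else map(int,proj(n,seat(0,.16)))
    im.append(cv2.resize(p[max(v-50,0):v+50,max(u-50,0):u+50],(390,390),interpolation=cv2.INTER_CUBIC))
cv2.imwrite('pics/g13.png',np.hstack(im))
plan(tgt(t,[0,0,-1]),[*seat(0)[:2],.167])
b=fit([('scene',np.load('pics/scene13.npy'))],[*DC,FY,FY]); print('drum',np.round(b.x,4),b.fun)
"
```

```text
clock: 20.2
position: [0.536, -0.1028, 0.2746]
ee_rot: [0.698, 0.716, -0.0, -0.002]
ft_force: [-0.3, -1.5, 0.2]
grip_width: 1.003
clock 20.3 tcp [ 0.5359 -0.1032  0.2746] grip 0.999 F [ 0.6 -0.2  0. ] T [-0.04  0.02  0.03] q [-0.65  0.18  0.87  1.68 -0.14  1.35  0.26]
turn [-0.003 -0.002  0.001] | per row n=1 [-0.0028 -0.0022  0.001 ]
shift final frame [  4.3   1.3 101.6] | per row m=3 [ 1.45  0.43 33.86]  current frame [  4.1   1.6 101.6] world [   1.2    4.4 -101.6]
drum [ 0.5408 -0.198   1.6015  1.6033] 495.2
```

View pics/g13.png

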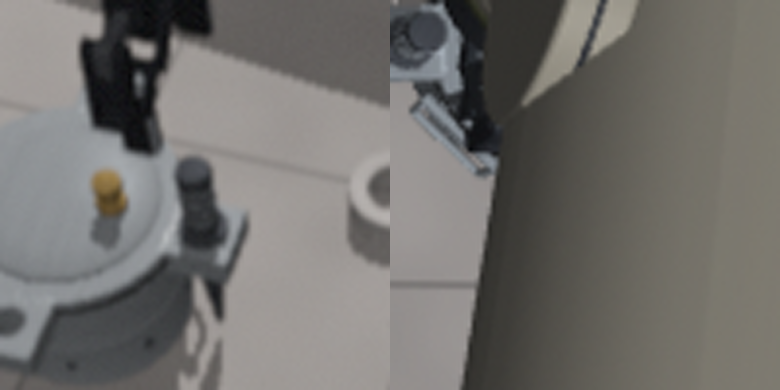

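```bash
python3 -m creep '[[-0.003,-0.002,0,4.2,1.5,0,0],[0,0,0,0,0,30,0],[0,0,0,0,0,30,0],[0,0,0,0,0,25,0],[0,0,0,0,0,16,0],[0,0,0,0,0,0,0],[0,0,0,0,0,0,0]]'; python3 -c "
from plan import *
t=[-np.sin(FY),np.cos(FY),0]
p,d=camera('scene'); u,v=map(int,proj('scene',seat(0,.16)))
cv2.imwrite('pics/g14.png',cv2.resize(p[v-40:v+40,u-40:u+40],(480,480),interpolation=cv2.INTER_CUBIC))
plan(tgt(t,[0,0,-1]),[*seat(0)[:2],.167])"
```

```text
clock: 21.0
position: [0.5377, -0.0977, 0.174]
ee_rot: [0.698, 0.716, 0.0, -0.0]
ft_force: [-0.4, 0.2, 1.3]
grip_width: 1.004
clock 21.05 tcp [ 0.538  -0.0977  0.1745] grip 0.999 F [ 0.1 -0.6  0.9] T [-0.04 -0.01 -0.06] q [-0.62  0.28  0.84  1.81 -0.23  1.15  0.32]
turn [ 0.001 -0.     0.003] | per row n=1 [ 0.0013 -0.0005  0.003 ]
shift final frame [-1.1 -0.9  1.5] | per row m=1 [-1.15 -0.94  1.48]  current frame [-1.1 -0.9  1.5] world [-0.9 -1.2 -1.5]
```

View pics/g14.png

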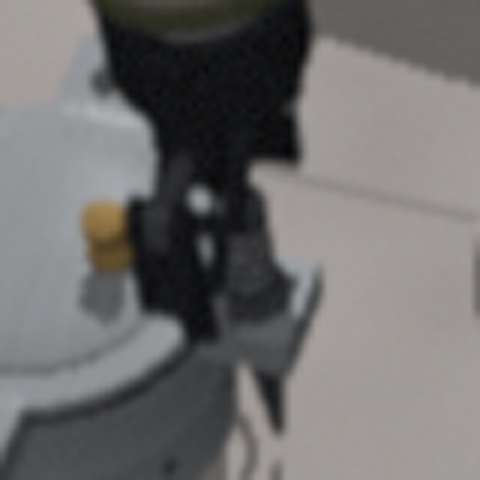

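```bash
python3 -m creep '[[0,0,0,-1.1,-0.9,1,0],[0,0,0,0,0,0,255],[0,0,0,0,0,0,255],[0,0,0,0,0,0,255],[0,0,0,0,0,0,255],[0,0,0,0,0,0,255],[0,0,0,0,0,0,255]]' 120; python3 -c "
from plan import *
o,p,R=now(); print(p,R[:,2],o['ft_force'],o['torque'],o['grip_width'])"
```

```text
clock: 21.75
position: [0.5368, -0.0984, 0.1729]
ee_rot: [0.698, 0.716, 0.001, -0.0]
ft_force: [-2.4, 0.9, 5.4]
grip_width: 0.254
[ 0.53677214 -0.09839725  0.17292209] [ 4.64450516e-04  1.06566569e-03 -9.99999324e-01] [-2.39486006  0.87919255  5.38905545] [ 0.15677158  0.44614599 -0.03590313] 0.25358197243618136
```

```bash
python3 -m creep '[[0,0,0,0,0,-6,255],[0,0,0,0,0,-10,255],[0,0,0,0,0,-12,255],[0,0,0,0,0,-15,255],[0,0,0,0,0,-25,255],[0,0,0,0,0,-40,255],[0,0,0,0,0,-40,255],[0,0,0,0,0,-40,255]]' 120; python3 -c "
from plan import *
plan(rackR(RACK),rackP(RACK,0,.20))
o,p,R=now(); print(p,R[:,2],o['ft_force'],o['torque'],o['grip_width'])"
```

```text
clock: 22.55
position: [0.5358, -0.0989, 0.3633]
ee_rot: [0.698, 0.716, 0.001, -0.0]
ft_force: [0.7, 0.5, -3.4]
grip_width: 0.254
clock 22.55 tcp [ 0.5358 -0.0989  0.3633] grip 0.254 F [ 0.7  0.5 -3.4] T [-0.05 -0.11  0.  ] q [-0.68  0.13  0.88  1.53 -0.11  1.52  0.22]
turn [-0.349 -0.03   0.16 ] | per row n=3 [-0.1163 -0.0099  0.0534]
shift final frame [ 380.6 -118.2    1.5] | per row m=9 [ 42.29 -13.13   0.17]  current frame [393.4 -47.6  42.4] world [-57.5 392.1 -41.9]
[ 0.53583347 -0.09889031  0.36325513] [ 3.00248043e-04  1.31955390e-03 -9.99999084e-01] [ 0.71760908  0.5248153  -3.42245811] [-0.05290121 -0.11088273  0.00119981] 0.2540099451977962
```

```bash
python3 -m creep '[[0,0,0,40,-6,0,255],[0,0,0,45,-6,0,255],[0,0,0,45,-6,0,255],[0,0,0,45,-6,0,255],[0,0,0,45,-6,0,255],[0,0,0,45,-6,0,255],[0,0,0,40,-6,0,255],[0,0,0,0,0,0,255]]' ; python3 -c "
from plan import *
im=[]
for n in('scene','top'):
    p,d=camera(n); cv2.imwrite('pics/%s15.png'%n,p); np.save('pics/%s15.npy'%n,d); im.append(p[:,60:460] if n=='top' else p[60:300,60:460])
cv2.imwrite('pics/g15.png',cv2.resize(np.vstack([im[1][60:300],im[0]]),(500,600)))
for r in(RACK,):
    b=fit_rack([('scene',np.load('pics/scene15.npy'))],r,[0,1,1,1,0]); print('rack',np.round(b.x,4),b.fun)
b=fit([('scene',np.load('pics/scene15.npy'))],[*DC,FY,FY]); print('drum',np.round(b.x,4),b.fun)
b=fit([('top',np.load('pics/top15.npy'))],[*DC,FY,FY]); print('drum',np.round(b.x,4),b.fun)
plan(rackR(RACK),rackP(RACK,0,.20))
"
```

```text
clock: 23.35
position: [0.4843, 0.2116, 0.361]
ee_rot: [0.695, 0.719, 0.0, -0.001]
ft_force: [-0.7, -0.1, -5.2]
grip_width: 0.257
scene top face 809 -0.3 back face 2384 0.2
rack [ 0.5472  0.1869 -0.1357] 238.9375
drum [ 0.5397 -0.1969  1.5913  1.5867] 329.64374999999995
drum [ 0.539  -0.1966  1.5856  1.592 ] 291.55625
clock 23.45 tcp [0.4863 0.2056 0.3614] grip 0.257 F [-0.4 -1.  -3.7] T [-0.07 -0.01 -0.02] q [-1.05  0.07  0.61  1.57 -0.04  1.52 -0.42]
turn [-0.349 -0.029  0.163] | per row n=3 [-0.1164 -0.0096  0.0542]
shift final frame [ 85.7 -32.4  30.8] | per row m=3 [ 28.58 -10.8   10.27]  current frame [87.8 -5.6 40. ] world [ -8.   87.6 -40. ]
```

View pics/g15.png

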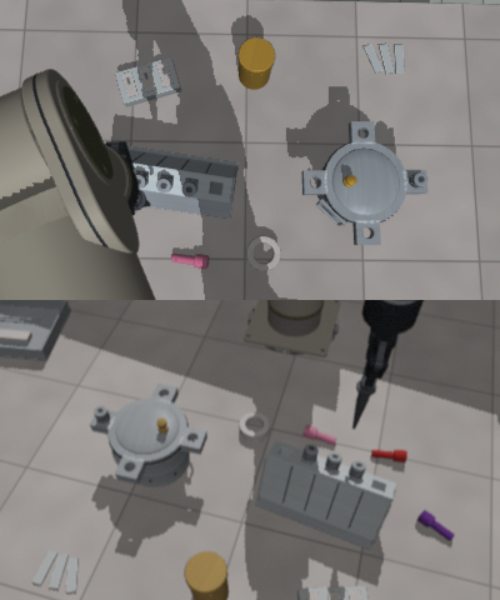

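```bash
python3 -m creep '[[-0.116,-0.01,0.054,0,0,0,255],[-0.116,-0.01,0.054,0,0,0,255],[-0.116,-0.01,0.054,0,0,0,255],[0,0,0,29,-11,0,255],[0,0,0,29,-11,0,255],[0,0,0,29,-11,0,255],[0,0,0,0,0,0,255],[0,0,0,0,0,0,255]]' ; python3 -m creep '[[0,0,0,0,0,0,255]]' ; python3 -c "
from driftfit import *
RACK=[.5475,.1868,-.1365]
ims=[camera(n) for n in('scene','top')]
ds=list(zip(('scene','top'),[i[1] for i in ims]))
o,p,R=now(); print(p,R[:,2])
plan(rackR(RACK),rackP(RACK,0,.14),off=.048)
for q in(ds,ds[:1]): 
    c,a=fitdrift(q,p+R[:,2]*.048,R[:,2]); print('in tool',np.round(R.T@(c-p)*1e3,2),np.round(R.T@a,4))
Rr=rackR(RACK); w=c-rackP(RACK,0,0); print('collar in rack grasp frame',np.round(Rr.T@w*1e3,1),'axis',np.round(Rr.T@a,4))
"
```

```text
clock: 24.25
position: [0.4685, 0.2944, 0.3496]
ee_rot: [0.743, 0.646, 0.113, 0.131]
ft_force: [0.3, -0.9, -3.0]
grip_width: 0.254
clock: 24.35
position: [0.4689, 0.2937, 0.3499]
ee_rot: [0.744, 0.646, 0.114, 0.131]
ft_force: [0.2, -0.3, -3.5]
grip_width: 0.252
[0.46872187 0.29411072 0.34987794] [ 0.33857333 -0.04800458 -0.93971467]
clock 24.45 tcp [0.4687 0.2941 0.3499] grip 0.253 F [ 0.3 -0.1 -4.8] T [0.09 0.71 0.05] q [-1.21 -0.05  0.39  1.74  0.32  1.26 -1.03]
turn [-0.001  0.001 -0.004] | per row n=1 [-0.001   0.0015 -0.004 ]
shift final frame [ 0.4 -0.9 48.1] | per row m=2 [ 0.2  -0.43 24.05]  current frame [ 0.5 -0.8 48.1] world [ 15.6  -1.7 -45.5]
scene 371
top 169
collar [0.4844 0.2913 0.3049] axis [ 0.3396 -0.0574 -0.9388] tip [0.5224 0.2849 0.1998] med|r| 0.6433583141276411
in tool [-0.54 -0.42 47.67] [-0.0092  0.0025  1.    ]
scene 371
collar [0.4842 0.2907 0.3049] axis [ 0.3419 -0.0542 -0.9382] tip [0.5225 0.2846 0.1998] med|r| 0.6400917171696732
in tool [-1.21 -0.57 47.67] [-0.0057  0.0044  1.    ]
collar in rack grasp frame [  -1.7    0.2 -188.4] axis [-0.0072  0.0034  1.    ]
```

```bash
python3 -m creep '[[0,0.007,0,1.2,-0.2,0,255],[0,0,0,0,0,25,255],[0,0,0,0,0,25,255],[0,0,0,0,0,20,255],[0,0,0,0,0,0,255],[0,0,0,0,0,0,255]]' ; python3 -c "
from driftfit import *
RACK=[.5475,.1868,-.1365]
ims=[camera(n) for n in('scene','top')]
ds=list(zip(('scene','top'),[i[1] for i in ims]))
o,p,R=now(); print(p,R[:,2])
for q in(ds,ds[:1]): 
    c,a=fitdrift(q,p+R[:,2]*.048,R[:,2]); print('in tool',np.round(R.T@(c-p)*1e3,2),np.round(R.T@a,4))
Rr=rackR(RACK); w=c-rackP(RACK,0,0); print('collar in rack grasp frame',np.round(Rr.T@w*1e3,1),'axis',np.round(Rr.T@a,4))
im=[]
for n,(p,d) in zip(('scene','top'),ims):
    u,v=map(int,proj(n,rackP(RACK,0,.03)))
    im.append(cv2.resize(p[max(v-40,0):v+40,max(u-40,0):u+40],(390,390),interpolation=cv2.INTER_CUBIC))
cv2.imwrite('pics/g16.png',np.hstack(im))
"
```

```text
clock: 25.05
position: [0.4918, 0.2938, 0.2842]
ee_rot: [0.742, 0.647, 0.116, 0.129]
ft_force: [-0.1, 0.5, -3.4]
grip_width: 0.255
[0.49193218 0.29450163 0.28502453] [ 0.3406641  -0.03914772 -0.9393697 ]
scene 323
top 134
collar [0.5073 0.2923 0.2403] axis [ 0.3375 -0.0557 -0.9397] tip [0.5451 0.286  0.1351] med|r| 0.8044916072911575
in tool [-0.48 -0.71 47.31] [-1.690e-02 -9.000e-04  9.999e-01]
scene 323
collar [0.5071 0.2911 0.2398] axis [ 0.3422 -0.0437 -0.9386] tip [0.5454 0.2862 0.1347] med|r| 0.6151507954031046
in tool [-1.69 -0.98 47.8 ] [-0.0043  0.0023  1.    ]
collar in rack grasp frame [   1.8   -0.8 -119.5] axis [0.0033 0.0022 1.    ]
```

View pics/g16.png

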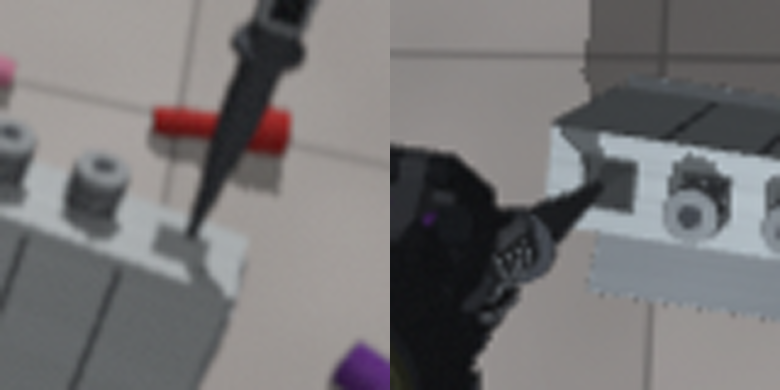

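```bash
python3 -m creep '[[0,0,0,-1.8,0.7,0,255],[0,0,0,0,0,10,255],[0,0,0,0,0,15,255],[0,0,0,0,0,15,255],[0,0,0,0,0,15,255],[0,0,0,0,0,0,255],[0,0,0,0,0,0,255]]' ; python3 -c "
from driftfit import *
RACK=[.5475,.1868,-.1365]
ims=[camera(n) for n in('scene','top')]
ds=list(zip(('scene','top'),[i[1] for i in ims]))
o,p,R=now(); print(p,R[:,2],o['ft_force'],o['torque'])
Rr=rackR(RACK)
for q in(ds,ds[:1]): 
    c,a=fitdrift(q,p+R[:,2]*.048,R[:,2],zmin=.16); print('in tool',np.round(R.T@(c-p)*1e3,2),np.round(R.T@a,4))
    w=c-rackP(RACK,0,0); print('collar in rack grasp frame',np.round(Rr.T@w*1e3,1),'axis',np.round(Rr.T@a,4))
"
```

```text
clock: 25.85
position: [0.5109, 0.2898, 0.2321]
ee_rot: [0.742, 0.647, 0.116, 0.129]
ft_force: [0.9, -0.1, -3.4]
grip_width: 0.253
[0.5110228  0.29027234 0.23295131] [ 0.34028347 -0.03978792 -0.93948075] [-0.15750958 -0.56510502 -3.52368788] [ 0.06304721  0.690478   -0.01134326]
scene 152
top 59
collar [0.5259 0.2881 0.1871] axis [ 0.3659 -0.082  -0.9271] tip [0.5669 0.2789 0.0833] med|r| 1.1199105342059728
in tool [-0.46 -1.56 48.24] [-0.0383  0.0335  0.9987]
collar in rack grasp frame [  1.4  -1.  -63.5] axis [-0.0314  0.0331  0.999 ]
scene 152
collar [0.526  0.2869 0.1874] axis [ 0.3436 -0.0423 -0.9382] tip [0.5645 0.2821 0.0823] med|r| 0.7683273578507188
in tool [-1.69 -1.24 48.01] [-0.0021  0.0038  1.    ]
collar in rack grasp frame [  0.2  -0.6 -63.7] axis [0.0048 0.0034 1.    ]
```

```bash
python3 -m creep '[[0,0,0,-0.4,0.4,10,255],[0,0,0,0,0,10,255],[0,0,0,0,0,10,255],[0,0,0,0,0,8,255],[0,0,0,0,0,0,255]]' ; python3 -c "
from driftfit import *
o,p,R=now(); print(p,R[:,2],o['ft_force'],o['torque'])"; python3 -m creep '[[0,0,0,0,0,7,255],[0,0,0,0,0,7,255],[0,0,0,0,0,5,255],[0,0,0,0,0,0,255]]' ; python3 -c "
from driftfit import *
o,p,R=now(); print(p,R[:,2],o['ft_force'],o['torque'])"
```

```text
clock: 26.45
position: [0.5239, 0.2872, 0.1949]
ee_rot: [0.742, 0.647, 0.115, 0.129]
ft_force: [-0.2, 0.1, -4.0]
grip_width: 0.252
[0.52389136 0.28720969 0.19485504] [ 0.33807167 -0.04286381 -0.94014373] [-0.16479876  0.13684224 -4.02705267] [ 0.05181264  0.71944394 -0.00315874]
clock: 26.85
position: [0.5304, 0.2868, 0.1778]
ee_rot: [0.742, 0.647, 0.116, 0.129]
ft_force: [0.0, 0.8, -4.8]
grip_width: 0.252
[0.53044159 0.28677654 0.17779828] [ 0.3387975  -0.04179588 -0.93993051] [ 0.0229755   0.77414493 -4.83409681] [ 0.05346833  0.75478564 -0.04309974]
```

```bash
python3 -m creep '[[0,0,0,0,0,2.5,255],[0,0,0,0,0,2,255],[0,0,0,0,0,1,255],[0,0,0,0,0,0,255]]' ; python3 -c "
from driftfit import *
o,p,R=now(); print(p,R[:,2],o['ft_force'],o['torque'])"
```

```text
clock: 27.25
position: [0.5324, 0.287, 0.1735]
ee_rot: [0.742, 0.647, 0.116, 0.129]
ft_force: [0.2, -0.2, -4.1]
grip_width: 0.255
[0.53239779 0.28696891 0.17346907] [ 0.3395002  -0.04071174 -0.93972452] [ 0.19802211 -0.16193027 -4.12567701] [0.10036892 0.69286098 0.03098975]
```

```bash
python3 -m creep '[[0,0,0,0,0,1,255],[0,0,0,0,0,1,255],[0,0,0,0,0,0,255]]' ; python3 -c "
from driftfit import *
o,p,R=now(); print(p,R[:,2],o['ft_force'],o['torque'])"
```

```text
clock: 27.55
position: [0.5328, 0.2872, 0.173]
ee_rot: [0.742, 0.647, 0.116, 0.128]
ft_force: [-12.8, -4.2, 12.7]
grip_width: 0.248
[0.53281856 0.28720087 0.17299242] [ 0.33923589 -0.04003027 -0.93984924] [-12.81545156  -4.22089088  12.68662048] [-1.07396054  2.03923319 -0.48657311]
```

```bash
python3 -m creep '[[0,0,0,0,0,-1,255],[0,0,0,0,0,0,0],[0,0,0,0,0,0,0],[0,0,0,0,0,0,0],[0,0,0,0,0,-25,0],[0,0,0,0,0,-45,0],[0,0,0,0,0,-25,0],[0,0,0,0,0,0,0]]'; python3 -c "
from plan import *
RACK=[.5475,.1868,-.1365]
plan(rackR(RACK),rackP(RACK,3,.09))
im=[]
for n in('scene','top'):
    p,d=camera(n); cv2.imwrite('pics/%s17.png'%n,p); np.save('pics/%s17.npy'%n,d); u,v=map(int,proj(n,rackP(RACK,1,.03)))
    im.append(cv2.resize(p[max(v-50,0):v+50,max(u-50,0):u+50],(390,390),interpolation=cv2.INTER_CUBIC))
cv2.imwrite('pics/g17.png',np.hstack(im))
b=fit_rack([('scene',np.load('pics/scene17.npy'))],RACK,[1,1,1,1,0]); print('rack',np.round(b.x,4),b.fun)
"
```

```text
clock: 28.35
position: [0.5011, 0.2924, 0.2659]
ee_rot: [0.742, 0.647, 0.12, 0.128]
ft_force: [0.8, -0.2, -0.8]
grip_width: 0.997
clock 28.35 tcp [0.5011 0.2924 0.2659] grip 0.997 F [ 0.8 -0.2 -0.8] T [0.01 0.35 0.06] q [-1.18  0.04  0.44  1.83  0.28  1.05 -0.99]
turn [ 0.002 -0.012 -0.002] | per row n=1 [ 0.0022 -0.0117 -0.002 ]
shift final frame [-146.3   -2.4   50.1] | per row m=4 [-36.57  -0.6   12.53]  current frame [-146.9   -2.2   48.4] world [  -5.1 -146.9  -47.9]
scene top face 811 0.0 back face 2373 0.0
rack [ 0.5474  0.1876 -0.1379] 266.125
```

View pics/g17.png

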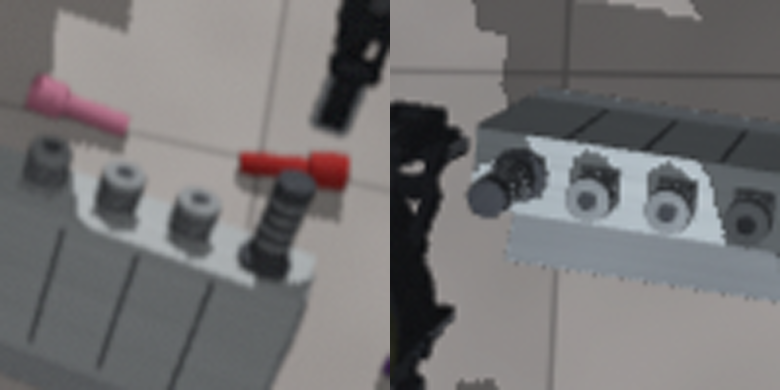

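```bash
python3 -m creep '[[0.002,-0.012,-0.002,-20,0,0,0],[0,0,0,-42,-0.8,10,0],[0,0,0,-42,-0.8,20,0],[0,0,0,-42,-0.8,20,0],[0,0,0,0,0,20,0],[0,0,0,0,0,0,0],[0,0,0,0,0,0,0],[0,0,0,0,0,0,0]]' 120; python3 -c "
from plan import *
RACK=[.5475,.1869,-.1368]
plan(rackR(RACK),rackP(RACK,3,.023))
"
```

```text
clock: 29.25
position: [0.5018, 0.1435, 0.1964]
ee_rot: [0.742, 0.648, 0.111, 0.132]
ft_force: [-1.2, -0.4, 0.4]
grip_width: 0.997
clock 29.25 tcp [0.5018 0.1435 0.1964] grip 0.997 F [-1.2 -0.4  0.4] T [ 0.06  0.37 -0.01] q [-1.07 -0.08  0.56  2.08  0.33  0.88 -0.82]
turn [-0.003  0.006  0.002] | per row n=1 [-0.0025  0.0058  0.0021]
shift final frame [ 1.2  1.7 44.7] | per row m=1 [ 1.18  1.67 44.68]  current frame [ 1.4  1.8 44.7] world [ 16.9  -1.1 -41.4]
```

```bash
python3 -m creep '[[-0.002,0.005,0.002,1.2,1.6,10,0],[0,0,0,0,0,17,0],[0,0,0,0,0,17,0],[0,0,0,0,0,0,0],[0,0,0,0,0,0,255],[0,0,0,0,0,0,255],[0,0,0,0,0,0,255],[0,0,0,0,0,0,255]]' 120; python3 -c "
from plan import *
RACK=[.5475,.1869,-.1368]
plan(rackR(RACK),rackP(RACK,3,.023))"; python3 -m creep '[[0,0,0,0,0,0,255],[0,0,0,0,0,-8,255],[0,0,0,0,0,-15,255],[0,0,0,0,0,-25,255],[0,0,0,0,0,-25,255],[0,0,0,0,0,0,255],[0,0,0,0,0,0,255]]' 120; python3 -c "
from plan import *
im=[]
for n in('scene','top'):
    p,d=camera(n); u,v=map(int,proj(n,rackP(RACK,3,.07)))
    im.append(cv2.resize(p[max(v-40,0):v+40,max(u-40,0):u+40],(390,390),interpolation=cv2.INTER_CUBIC))
cv2.imwrite('pics/g18.png',np.hstack(im))
t=[-np.sin(FY),np.cos(FY),0]
plan(tgt(t,[0,0,-1]),[*seat(0)[:2],.25])
"
```

```text
clock: 30.05
position: [0.5181, 0.142, 0.1555]
ee_rot: [0.743, 0.647, 0.114, 0.131]
ft_force: [-3.6, 2.1, 1.4]
grip_width: 0.332
clock 30.05 tcp [0.5181 0.142  0.1555] grip 0.332 F [-3.6  2.1  1.4] T [0.24 1.   0.09] q [-1.05  0.01  0.6   2.1   0.27  0.76 -0.77]
turn [-0.001  0.    -0.001] | per row n=1 [-0.0012  0.0003 -0.0011]
shift final frame [0.5 0.4 0.6] | per row m=1 [0.52 0.4  0.62]  current frame [0.5 0.4 0.6] world [ 0.7  0.4 -0.4]
clock: 30.75
position: [0.4935, 0.1452, 0.2237]
ee_rot: [0.743, 0.647, 0.114, 0.131]
ft_force: [0.1, -0.1, -2.0]
grip_width: 0.29
clock 30.85 tcp [0.4932 0.1447 0.2226] grip 0.29 F [-0.7  0.8 -1.2] T [ 0.08  0.51 -0.08] q [-1.08 -0.14  0.54  2.07  0.36  0.95 -0.84]
turn [ 0.347  0.03  -0.159] | per row n=3 [ 0.1157  0.0099 -0.0529]
shift final frame [-244.5   38.5  -33.4] | per row m=6 [-40.74   6.42  -5.57]  current frame [-235.2   83.7   -4.8] world [  43.9 -243.5   33.4]
```

View pics/g18.png

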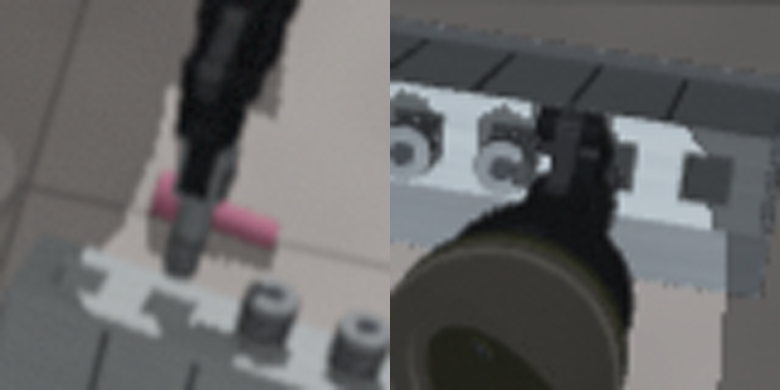

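Bolt held. Move to hole a.

```bash
python3 -m creep '[[0.116,0.01,-0.053,0,0,-14,255],[0.116,0.01,-0.053,0,0,-14,255],[0.116,0.01,-0.053,0,0,-14,255],[0,0,0,-48,7,0,255],[0,0,0,-48,7,0,255],[0,0,0,-48,7,0,255],[0,0,0,-48,7,0,255],[0,0,0,-48,6,0,255]]'; python3 -m creep '[[0,0,0,0,0,0,255],[0,0,0,0,0,0,255],[0,0,0,0,0,0,255]]'; python3 -c "
from driftfit import *
t=[-np.sin(FY),np.cos(FY),0]
ims=[camera(n) for n in('scene','top')]
ds=list(zip(('scene','top'),[i[1] for i in ims]))
o,p,R=now(); print(p,o['ft_force'])
for q in(ds,ds[:1],ds[1:]): fitbolt(q,p+R[:,2]*.029,R[:,2],zmin=.134)
plan(tgt(t,[0,0,-1]),[*seat(0)[:2],.211])
b=fit(ds[:1],[*DC,FY,FY]); print('drum',np.round(b.x,4),b.fun)
im=[]
for n,(p,d) in zip(('scene','top'),ims):
    u,v=map(int,proj(n,seat(0,.13)))
    im.append(cv2.resize(p[max(v-50,0):v+50,max(u-50,0):u+50],(390,390),interpolation=cv2.INTER_CUBIC))
cv2.imwrite('pics/g19.png',np.hstack(im))
"
```

```text
clock: 31.65
position: [0.5233, -0.095, 0.2632]
ee_rot: [0.699, 0.715, 0.0, -0.0]
ft_force: [1.0, 0.6, -2.7]
grip_width: 0.288
clock: 31.95
position: [0.5233, -0.092, 0.2632]
ee_rot: [0.699, 0.715, -0.0, -0.001]
ft_force: [-0.1, 1.0, -2.0]
grip_width: 0.287
[ 0.52348708 -0.0914666   0.2635711 ] [-0.08691124 -0.36235864 -2.11531555]
scene 80 maxh 47.7
top 18 maxh 44.8
head [ 0.523  -0.0922  0.2346] axis [-0.0024  0.0237 -0.9997] end [ 0.5228 -0.091   0.1846] med|r| 0.6238838749983667
scene 80 maxh 47.7
head [ 0.5229 -0.092   0.2346] axis [-3.0e-04  5.7e-03 -1.0e+00] end [ 0.5229 -0.0917  0.1846] med|r| 0.5398427677070112
top 18 maxh 44.8
head [ 0.5252 -0.0903  0.2346] axis [-0.041   0.0063 -0.9991] end [ 0.5231 -0.09    0.1846] med|r| 0.20560803281149606
clock 32.05 tcp [ 0.5235 -0.0915  0.2636] grip 0.29 F [-0.1 -0.4 -2.1] T [ 0.03  0.01 -0.01] q [-0.76  0.15  0.94  1.74 -0.13  1.32  0.24]
turn [-0.    -0.001  0.003] | per row n=1 [-0.0005 -0.0013  0.003 ]
shift final frame [-7.7 13.5 46.6] | per row m=2 [-3.83  6.74 23.29]  current frame [-7.8 13.5 46.6] world [ 13.6  -7.4 -46.6]
drum [ 0.5398 -0.1973  1.5937  1.5917] 366.94375
```

View pics/g19.png

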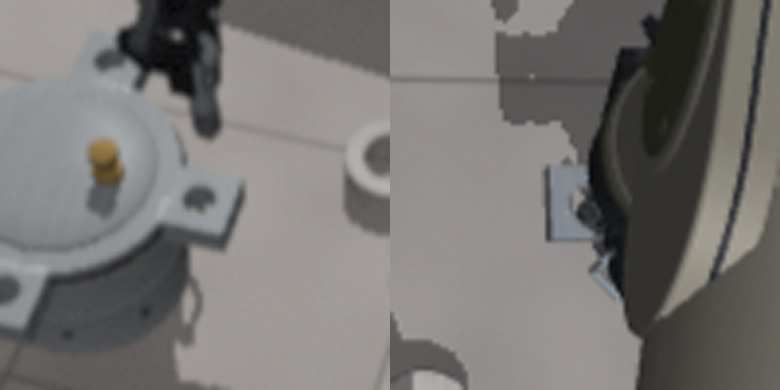

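```bash
python3 -m creep '[[0,0,0,-7.5,14,0,255],[0,0,0,0,0,15,255],[0,0,0,0,0,15,255],[0,0,0,0,0,15,255],[0,0,0,0,0,0,255],[0,0,0,0,0,0,255],[0,0,0,0,0,0,255]]'; python3 -c "
from driftfit import *
ims=[camera(n) for n in('scene','top')]
ds=list(zip(('scene','top'),[i[1] for i in ims]))
o,p,R=now(); print(p,o['ft_force'])
for q in(ds,ds[:1]): fitbolt(q,p+R[:,2]*.029,R[:,2],zmin=.134)
im=[]
for n,(p,d) in zip(('scene','top'),ims):
    u,v=map(int,proj(n,seat(0,.13)))
    im.append(cv2.resize(p[max(v-30,0):v+30,max(u-30,0):u+30],(390,390),interpolation=cv2.INTER_CUBIC))
cv2.imwrite('pics/g20.png',np.hstack(im))
"
```

```text
clock: 32.75
position: [0.5378, -0.1, 0.2195]
ee_rot: [0.699, 0.715, 0.001, -0.0]
ft_force: [-0.2, 0.5, -2.3]
grip_width: 0.284
[ 0.53791568 -0.10004975  0.21960835] [-0.04875959  0.29594767 -1.67577954]
scene 68 maxh 50.5
top 16 maxh 44.5
head [ 0.5375 -0.0996  0.1906] axis [ 0.0121  0.0107 -0.9999] end [ 0.5381 -0.0991  0.1406] med|r| 0.48379806345173315
scene 68 maxh 50.5
head [ 0.5375 -0.0995  0.1906] axis [ 0.0095 -0.0011 -1.    ] end [ 0.538  -0.0995  0.1406] med|r| 0.46044691475766697
```

View pics/g20.png

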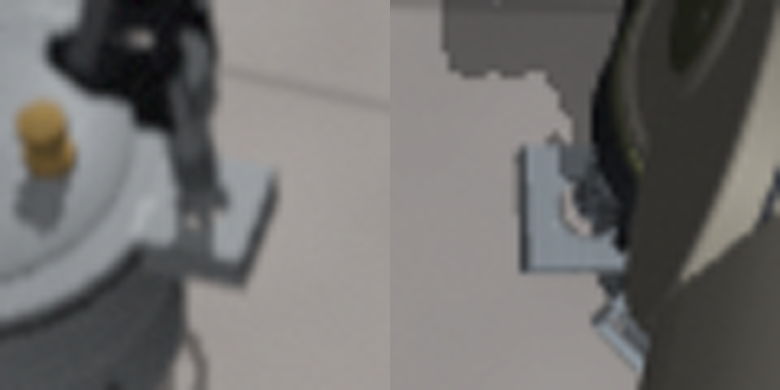

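```bash
python3 -m creep '[[0,0,0,0.6,-0.9,5,255],[0,0,0,0,0,8,255],[0,0,0,0,0,8,255],[0,0,0,0,0,8,255],[0,0,0,0,0,8,255],[0,0,0,0,0,0,255]]'; python3 -c "
from driftfit import *
o,p,R=now(); print(p,o['ft_force'],o['torque'])"
```

```text
clock: 33.45
position: [0.536, -0.0993, 0.1806]
ee_rot: [0.699, 0.715, -0.0, -0.001]
ft_force: [-0.4, 1.0, -3.0]
grip_width: 0.286
[ 0.53604158 -0.09930835  0.18062414] [-0.44116047  1.01162289 -3.03981734] [-0.00715011  0.00957276 -0.04766648]
```

```bash
python3 -m creep '[[0,0,0,0,0,7,255],[0,0,0,0,0,7,255],[0,0,0,0,0,7,255],[0,0,0,0,0,4,255],[0,0,0,0,0,2,255],[0,0,0,0,0,1,255],[0,0,0,0,0,0,255]]'; python3 -c "
from driftfit import *
o,p,R=now(); print(p,o['ft_force'],o['torque'])"
```

```text
clock: 34.15
position: [0.5374, -0.0993, 0.1551]
ee_rot: [0.699, 0.715, 0.001, -0.0]
ft_force: [-1.9, 2.3, 8.7]
grip_width: 0.286
[ 0.53744524 -0.09932602  0.15509468] [-1.9009736   2.29827158  8.67675638] [ 0.34526687  0.59664879 -0.10347919]
```

```bash
python3 -m creep '[[0,0,0,0,0,1.5,255],[0,0,0,0,0,0,255]]'; python3 -c "
from driftfit import *
o,p,R=now(); print(p,o['ft_force'],o['torque'])"
```

```text
clock: 34.35
position: [0.5386, -0.0993, 0.155]
ee_rot: [0.699, 0.715, 0.002, 0.001]
ft_force: [-4.4, 3.0, 21.1]
grip_width: 0.285
[ 0.53855589 -0.09933511  0.15497803] [-4.35017051  3.0064913  21.07037355] [ 0.58740091  0.87011405 -0.12358771]
```

Home. Release and head to bolt at mouth 2.

```bash
python3 -m creep '[[0,0,0,0,0,-1,255],[0,0,0,0,0,0,0],[0,0,0,0,0,0,0],[0,0,0,0,0,0,0],[0,0,0,0,0,-35,0],[0,0,0,0,0,-45,0],[0,0,0,20,0,-25,0],[0,0,0,40,-5,0,0]]'; python3 -c "
from plan import *
RACK=[.5475,.1869,-.1368]
plan(rackR(RACK),rackP(RACK,2,.12))"
```

```text
clock: 35.15
position: [0.5319, -0.0424, 0.2621]
ee_rot: [0.701, 0.713, 0.002, 0.002]
ft_force: [1.8, -0.0, 0.0]
grip_width: 1.001
clock 35.15 tcp [ 0.5319 -0.0424  0.2621] grip 1.001 F [ 1.8 -0.   0. ] T [ 0.02 -0.02  0.03] q [-0.84  0.15  0.93  1.74 -0.13  1.31  0.13]
turn [-0.343 -0.028  0.152] | per row n=3 [-0.1145 -0.0094  0.0506]
shift final frame [229.3 -72.6  -9.5] | per row m=6 [ 38.22 -12.1   -1.59]  current frame [237.6 -35.6  15.9] world [-39.5 236.9 -15.9]
```

```bash
python3 -m creep '[[-0.115,-0.009,0.051,10,-5,-5,0],[-0.115,-0.009,0.051,20,-10,-5,0],[-0.115,-0.009,0.051,30,-12,0,0],[0,0,0,45,-14,0,0],[0,0,0,45,-14,0,0],[0,0,0,40,-10,0,0],[0,0,0,30,-7,0,0],[0,0,0,0,0,0,0]]'; python3 -m creep '[[0,0,0,0,0,0,0],[0,0,0,0,0,0,0]]'; python3 -c "
from plan import *
RACK=[.5475,.1869,-.1368]
ims=[camera(n) for n in('scene','top')]
ds=list(zip(('scene','top'),[i[1] for i in ims]))
b=fit_rack(ds[:1],RACK,[1,1,1,0,0]); print('rack',np.round(b.x,4),b.fun)
b=fit(ds[1:],[*DC,FY,FY]); print('drum',np.round(b.x,4),b.fun)
b=fit(ds[:1],[*DC,FY,FY]); print('drum',np.round(b.x,4),b.fun)
plan(rackR(RACK),rackP(RACK,2,.023))
im=[p for p,d in ims]; cv2.imwrite('pics/g21.png',cv2.resize(np.vstack([im[1][:240,60:460],im[0][60:300,60:460]]),(500,600)))
"
```

```text
clock: 35.95
position: [0.4825, 0.1793, 0.2479]
ee_rot: [0.736, 0.661, 0.095, 0.113]
ft_force: [0.1, -0.4, -0.3]
grip_width: 0.999
clock: 36.15
position: [0.4841, 0.1738, 0.2486]
ee_rot: [0.739, 0.658, 0.095, 0.113]
ft_force: [0.5, -0.5, 0.3]
grip_width: 1.0
scene top face 824 0.0 back face 2374 -0.1
rack [ 0.5475  0.187  -0.1395] 249.375
drum [ 0.5391 -0.1964  1.5649  1.591 ] 361.2625
drum [ 0.5395 -0.1973  1.5637  1.5895] 372.2125
clock 36.25 tcp [0.4841 0.1738 0.2488] grip 0.999 F [ 0.5 -0.2  0.3] T [0.02 0.29 0.03] q [-1.1  -0.12  0.52  1.99  0.29  1.05 -0.81]
turn [-0.054  0.001  0.021] | per row n=1 [-0.0541  0.0008  0.0211]
shift final frame [ 21.6   4.1 101.3] | per row m=3 [ 7.19  1.36 33.76]  current frame [ 21.5  10.  100.9] world [ 41.1  16.1 -93.7]
```

View pics/g21.png

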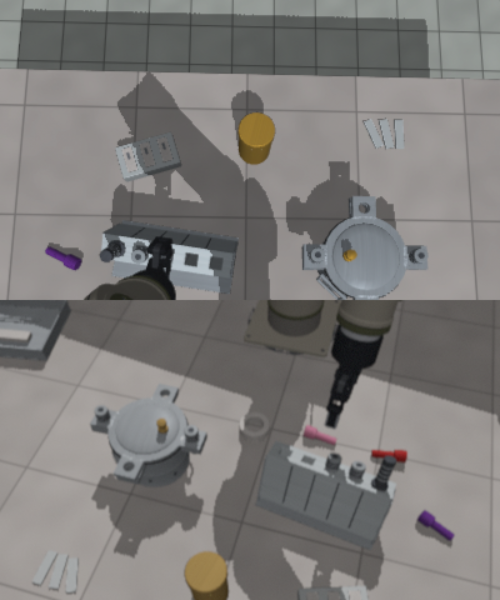

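```bash
python3 -m creep '[[-0.054,0.001,0.021,0,0,0,0],[0,0,0,21.6,4.1,20,0],[0,0,0,0,0,32,0],[0,0,0,0,0,0,0],[0,0,0,0,0,0,0],[0,0,0,0,0,0,0]]' 120; python3 -c "
from plan import *
RACK=[.5475,.1869,-.1375]
plan(rackR(RACK),rackP(RACK,2,.0235))
"
```

```text
clock: 36.85
position: [0.5086, 0.1934, 0.2025]
ee_rot: [0.742, 0.647, 0.115, 0.131]
ft_force: [-0.4, 0.4, 0.5]
grip_width: 0.995
clock 36.85 tcp [0.5086 0.1934 0.2025] grip 0.995 F [-0.4  0.4  0.5] T [ 0.02  0.32 -0.  ] q [-1.1  -0.02  0.53  2.02  0.3   0.89 -0.88]
turn [ 0.001 -0.002  0.001] | per row n=1 [ 0.0009 -0.0017  0.0015]
shift final frame [-1.1 -0.3 50. ] | per row m=2 [-0.53 -0.15 24.98]  current frame [-1.1 -0.3 50. ] world [ 16.5  -3.4 -47. ]
```

```bash
python3 -m creep '[[0,0,0,-1,0,18,0],[0,0,0,0,0,18,0],[0,0,0,0,0,14,0],[0,0,0,0,0,0,0],[0,0,0,0,0,0,255],[0,0,0,0,0,0,255],[0,0,0,0,0,0,255],[0,0,0,0,0,0,255]]' 120; python3 -c "
from plan import *
RACK=[.5475,.1869,-.1375]
plan(rackR(RACK),rackP(RACK,2,.0235))"; python3 -m creep '[[0,0,0,0,0,0,255],[0,0,0,0,0,-8,255],[0,0,0,0,0,-15,255],[0,0,0,0,0,-25,255],[0,0,0,0,0,-25,255],[0,0,0,0,0,0,255],[0,0,0,0,0,0,255]]' 120; python3 -c "
from plan import *
im=[]
for n in('scene','top'):
    p,d=camera(n); u,v=map(int,proj(n,rackP(RACK,2,.07)))
    im.append(cv2.resize(p[max(v-40,0):v+40,max(u-40,0):u+40],(390,390),interpolation=cv2.INTER_CUBIC))
cv2.imwrite('pics/g22.png',np.hstack(im))
t=[0,1,0]
plan(tgt(t,[0,0,-1]),[.4412,-.1975,.25])
plan(tgt([1,0,0],[0,0,-1]),[.4412,-.1975,.25])
"
```

```text
clock: 37.65
position: [0.5249, 0.1906, 0.1548]
ee_rot: [0.742, 0.648, 0.115, 0.131]
ft_force: [-4.7, 1.7, 1.9]
grip_width: 0.331
clock 37.65 tcp [0.5249 0.1906 0.1548] grip 0.331 F [-4.7  1.7  1.9] T [0.17 1.14 0.06] q [-1.08  0.08  0.55  2.04  0.25  0.77 -0.83]
turn [-0.    -0.002  0.003] | per row n=1 [-0.0001 -0.0015  0.0026]
shift final frame [-0.5  0.5 -0.6] | per row m=1 [-0.52  0.52 -0.6 ]  current frame [-0.5  0.5 -0.6] world [ 0.2 -0.6  0.7]
clock: 38.35
position: [0.5002, 0.1937, 0.2228]
ee_rot: [0.742, 0.648, 0.115, 0.131]
ft_force: [0.1, 0.1, -2.7]
grip_width: 0.286
clock 38.45 tcp [0.4999 0.1932 0.2217] grip 0.287 F [-0.2  1.7 -2.4] T [0.05 0.51 0.03] q [-1.12 -0.06  0.52  2.01  0.32  0.95 -0.89]
turn [ 0.288 -0.249  1.42 ] | per row n=11 [ 0.0262 -0.0227  0.1291]
shift final frame [-58.7 390.7 -34.3] | per row m=9 [-6.53 43.41 -3.81]  current frame [-395.1    6.2  -33.6] world [ -58.7 -390.7   34.3]
clock 38.45 tcp [0.4999 0.1932 0.2217] grip 0.287 F [-0.2  1.7 -2.4] T [0.05 0.51 0.03] q [-1.12 -0.06  0.52  2.01  0.32  0.95 -0.89]
turn [ 0.348  0.025 -0.133] | per row n=3 [ 0.1161  0.0083 -0.0445]
shift final frame [-390.7  -58.7  -34.3] | per row m=9 [-43.41  -6.53  -3.81]  current frame [-395.1    6.2  -33.6] world [ -58.7 -390.7   34.3]
```

View pics/g22.png

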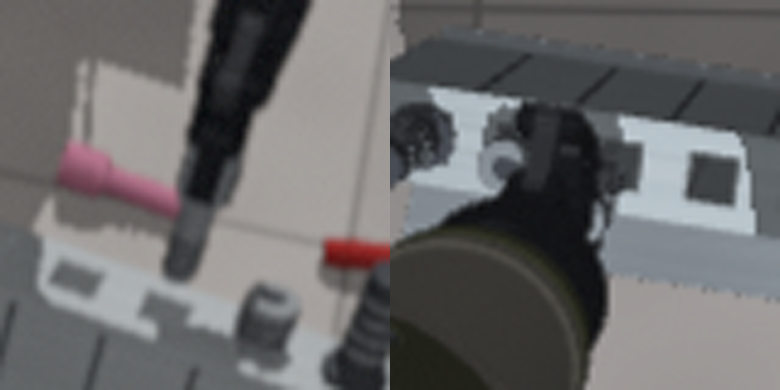

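```bash
python3 -m creep '[[0.116,0.008,-0.044,0,0,-22,255],[0.116,0.008,-0.044,0,0,-22,255],[0.116,0.008,-0.044,0,0,-22,255],[0,0,0,-45,-6,0,255],[0,0,0,-45,-6,0,255],[0,0,0,-45,-6,0,255],[0,0,0,-45,-6,0,255],[0,0,0,-45,-6,0,255]]'; python3 -m creep '[[0,0,0,-45,-6,0,255],[0,0,0,-45,-6,0,255],[0,0,0,-40,-6,0,255],[0,0,0,-20,0,0,255],[0,0,0.14,0,0,0,255],[0,0,0.14,0,0,0,255],[0,0,0.14,0,0,0,255],[0,0,0.14,0,0,0,255]]'; python3 -c "
from plan import *
t=[0,1,0]
plan(tgt(t,[0,0,-1]),[.4412,-.1975,.25])"
```

```text
clock: 39.25
position: [0.4542, -0.0316, 0.2856]
ee_rot: [0.708, 0.707, -0.0, 0.0]
ft_force: [1.7, 0.7, -1.6]
grip_width: 0.288
clock: 40.05
position: [0.4364, -0.1798, 0.2856]
ee_rot: [0.877, 0.481, -0.0, 0.0]
ft_force: [-0.4, 0.0, -1.5]
grip_width: 0.29
clock 40.05 tcp [ 0.4364 -0.1798  0.2856] grip 0.29 F [-0.4  0.  -1.5] T [-0.03 -0.05 -0.02] q [-0.72 -0.12  0.96  1.84  0.1   1.37 -0.35]
turn [1.000e-03 0.000e+00 1.003e+00] | per row n=8 [1.000e-04 0.000e+00 1.254e-01]
shift final frame [ 4.8 17.7 29.6] | per row m=1 [ 4.79 17.74 29.65]  current frame [-12.4  13.6  29.7] world [  4.8 -17.7 -29.6]
```

```bash
python3 -m creep '[[0,0,0.14,0,0,0,255],[0,0,0.14,0,0,0,255],[0,0,0.14,0,0,0,255],[0,0,0.14,0,0,0,255],[0,0,0.14,0,0,0,255],[0,0,0.14,0,0,0,255],[0,0,0.14,0,0,0,255],[0,0,0,0,10,15,255]]'; python3 -m creep '[[0,0,0,0,0,0,255],[0,0,0,0,0,0,255],[0,0,0,0,0,0,255]]';  python3 -c "
from driftfit import *
ims=[camera(n) for n in('scene','top')]
ds=list(zip(('scene','top'),[i[1] for i in ims]))
o,p,R=now(); print(p,o['ft_force'])
for q in(ds,ds[:1],ds[1:]): fitbolt(q,p+R[:,2]*.029,R[:,2],zmin=.14)
plan(tgt([0,1,0],[0,0,-1]),[.4412,-.1975,.211])
im=[]
for n,(p,d) in zip(('scene','top'),ims):
    u,v=map(int,proj(n,seat(1,.13)))
    im.append(cv2.resize(p[max(v-50,0):v+50,max(u-50,0):u+50],(390,390),interpolation=cv2.INTER_CUBIC))
cv2.imwrite('pics/g23.png',np.hstack(im))
"
```

```text
clock: 40.85
position: [0.4378, -0.189, 0.2717]
ee_rot: [1.0, 0.012, 0.001, 0.0]
ft_force: [1.4, -0.4, -1.9]
grip_width: 0.286
clock: 41.15
position: [0.4371, -0.1892, 0.2717]
ee_rot: [1.0, 0.015, 0.001, -0.0]
ft_force: [-0.5, -0.4, -2.2]
grip_width: 0.292
[ 0.43723025 -0.18919608  0.27185552] [-0.19361368 -0.24575702 -2.16085125]
scene 88 maxh 47.6
top 0 maxh None
head [ 0.4371 -0.19    0.2429] axis [-0.0114  0.0083 -0.9999] end [ 0.4366 -0.1896  0.1929] med|r| 0.7206337413713593
scene 88 maxh 47.6
head [ 0.4371 -0.19    0.2429] axis [-0.0114  0.0083 -0.9999] end [ 0.4366 -0.1896  0.1929] med|r| 0.7206337413713593
top 0 maxh None
head [ 0.4373 -0.1892  0.2429] axis [ 1.9e-03  3.0e-04 -1.0e+00] end [ 0.4374 -0.1892  0.1929] med|r| nan
clock 41.25 tcp [ 0.4372 -0.1892  0.2719] grip 0.291 F [-0.2 -0.2 -2.2] T [-0.04 -0.01 -0.02] q [-0.62 -0.08  0.91  1.85  0.06  1.33 -1.27]
turn [-0.    -0.002  0.03 ] | per row n=1 [-0.0002 -0.0019  0.0303]
shift final frame [ 4.   8.3 54.9] | per row m=2 [ 1.98  4.15 27.43]  current frame [ 3.6  8.4 54.9] world [  4.   -8.3 -54.9]
  return _methods._mean(a, axis=axis, dtype=dtype,
  ret = ret.dtype.type(ret / rcount)
```

View pics/g23.png

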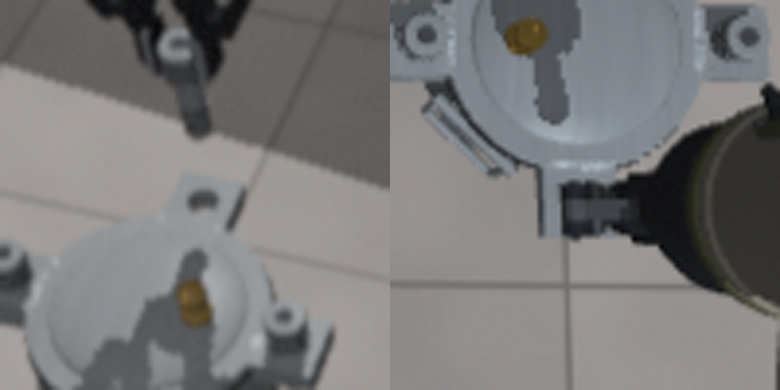

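```bash
python3 -m creep '[[0,0,0.03,4.3,8.2,0,255],[0,0,0,0,0,18,255],[0,0,0,0,0,18,255],[0,0,0,0,0,17,255],[0,0,0,0,0,0,255],[0,0,0,0,0,0,255],[0,0,0,0,0,0,255]]'; python3 -c "
from driftfit import *
ims=[camera(n) for n in('scene','top')]
ds=list(zip(('scene','top'),[i[1] for i in ims]))
o,p,R=now(); print(p,o['ft_force'],R[:,2])
for q in(ds[:1],): fitbolt(q,p+R[:,2]*.029,R[:,2],zmin=.134)
b=fit(ds[:1],[*DC,1.5645,FY]); print('drum',np.round(b.x,4),b.fun)
im=[]
for n,(p,d) in zip(('scene','top'),ims):
    u,v=map(int,proj(n,seat(1,.13)))
    im.append(cv2.resize(p[max(v-30,0):v+30,max(u-30,0):u+30],(390,390),interpolation=cv2.INTER_CUBIC))
cv2.imwrite('pics/g24.png',np.hstack(im))
"
```

```text
clock: 41.95
position: [0.4422, -0.1979, 0.2195]
ee_rot: [1.0, -0.0, 0.001, 0.0]
ft_force: [0.7, 0.2, -2.1]
grip_width: 0.287
[ 0.44214724 -0.1976948   0.21939431] [ 0.56762112  0.69962789 -1.60095611] [ 2.92081219e-03  2.86848725e-04 -9.99995693e-01]
scene 79 maxh 49.4
head [ 0.4421 -0.1982  0.1904] axis [ 0.0012 -0.0081 -1.    ] end [ 0.4421 -0.1986  0.1404] med|r| 0.6002157271671992
drum [ 0.5396 -0.1974  1.5716  1.5974] 402.7625
```

View pics/g24.png

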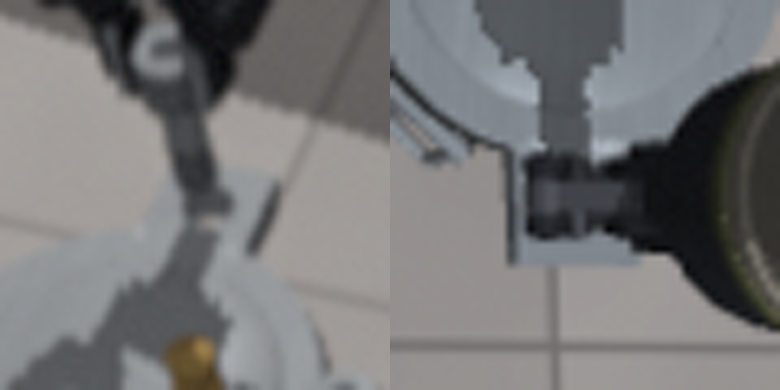

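```bash
python3 -m creep '[[0,0,0,-0.7,-0.8,0,255],[0,0,0,0,0,7,255],[0,0,0,0,0,7,255],[0,0,0,0,0,6,255],[0,0,0,0,0,6,255],[0,0,0,0,0,6,255],[0,0,0,0,0,0,255]]'; python3 -c "
from driftfit import *
o,p,R=now(); print(p,o['ft_force'],o['torque'])"
```

```text
clock: 42.75
position: [0.4406, -0.1971, 0.1858]
ee_rot: [1.0, -0.0, 0.0, 0.0]
ft_force: [0.9, -1.5, -3.7]
grip_width: 0.29
[ 0.44063529 -0.19708185  0.18575745] [ 0.91326279 -1.48635796 -3.6745026 ] [-0.51191388 -0.06438462  0.01742792]
```

```bash
python3 -m creep '[[0,0,0,0,0.4,7,255],[0,0,0,0,0.3,7,255],[0,0,0,0,0,7,255],[0,0,0,0,0,6,255],[0,0,0,0,0,3,255],[0,0,0,0,0,2,255],[0,0,0,0,0,1,255],[0,0,0,0,0,0,255]]'; python3 -c "
from driftfit import *
o,p,R=now(); print(p,o['ft_force'],o['torque'])"
```

```text
clock: 43.55
position: [0.4409, -0.1975, 0.1543]
ee_rot: [1.0, -0.0, 0.0, -0.001]
ft_force: [-6.0, 1.9, 13.2]
grip_width: 0.29
[ 0.44094722 -0.1974507   0.15432449] [-5.98230186  1.86085249 13.23468878] [ 0.45162017  1.49439062 -0.06207702]
```

```bash
python3 -m creep '[[0,0,0,0,0,1,255],[0,0,0,0,0,0,255],[0,0,0,0,0,-1,0],[0,0,0,0,0,0,0],[0,0,0,0,0,0,0],[0,0,0,0,0,0,0],[0,0,0,0,0,-35,0],[0,0,0,0,0,-45,0]]'; python3 -m creep '[[0,0,0,0,0,-40,0],[0,0,-0.14,0,-15,0,0],[0,0,-0.14,5,-20,0,0],[0,0,-0.14,10,-20,0,0],[0,0,-0.14,10,-20,0,0],[0,0,-0.14,15,-20,0,0],[0,0,-0.14,15,-20,0,0],[0,0,-0.14,20,-20,0,0]]'; python3 -c "
from plan import *
RACK=[.5475,.1869,-.1375]
plan(rackR(RACK),rackP(RACK,1,.12))"
```

```text
clock: 44.35
position: [0.4397, -0.1972, 0.2331]
ee_rot: [1.0, -0.0, -0.001, 0.0]
ft_force: [0.7, 0.9, 0.6]
grip_width: 0.998
clock: 45.15
position: [0.4471, -0.0388, 0.2736]
ee_rot: [0.881, 0.473, 0.001, 0.0]
ft_force: [0.7, 0.0, 0.1]
grip_width: 0.996
clock 45.15 tcp [ 0.4471 -0.0388  0.2736] grip 0.996 F [0.7 0.  0.1] T [-0.   -0.02 -0.04] q [-0.85 -0.16  0.77  1.91  0.11  1.35 -0.7 ]
turn [-0.343  0.078 -0.444] | per row n=4 [-0.0857  0.0194 -0.111 ]
shift final frame [285.4   2.6  30.1] | per row m=6 [47.56  0.43  5.02]  current frame [ 262.6 -112.3   27.6] world [ 51.8 280.9 -27.4]
```

```bash
python3 -m creep '[[-0.086,0.02,-0.111,0,0,0,0],[-0.086,0.02,-0.111,0,0,0,0],[-0.086,0.02,-0.111,0,0,0,0],[-0.086,0.02,-0.111,0,0,0,0],[0,0,0,46,0,0,0],[0,0,0,46,0,0,0],[0,0,0,46,0,0,0],[0,0,0,46,0,0,0]]'; python3 -m creep '[[0,0,0,46,0,0,0],[0,0,0,46,0,0,0],[0,0,0,0,0,0,0],[0,0,0,0,0,0,0],[0,0,0,0,0,0,0]]'; python3 -c "
from plan import *
RACK=[.5475,.1869,-.1375]
ims=[camera(n) for n in('scene','top')]
ds=list(zip(('scene','top'),[i[1] for i in ims]))
b=fit_rack(ds[:1],RACK,[1,1,0,0,0]); print('rack',np.round(b.x,4),b.fun)
b=fit(ds[1:],[*DC,FY,FY]); print('drum',np.round(b.x,4),b.fun)
b=fit(ds[:1],[*DC,FY,FY]); print('drum',np.round(b.x,4),b.fun)
plan(rackR(RACK),rackP(RACK,1,.023))
im=[p for p,d in ims]; cv2.imwrite('pics/g25.png',cv2.resize(np.vstack([im[1][:240,60:460],im[0][60:300,60:460]]),(500,600)))
"
```

```text
clock: 45.95
position: [0.4733, 0.1445, 0.2739]
ee_rot: [0.744, 0.645, 0.116, 0.131]
ft_force: [1.5, -0.5, 0.4]
grip_width: 0.999
clock: 46.45
position: [0.4865, 0.2326, 0.274]
ee_rot: [0.744, 0.644, 0.115, 0.132]
ft_force: [0.2, -0.3, 0.9]
grip_width: 0.998
scene top face 865 0.1 back face 2396 -0.6
rack [ 0.5481  0.1878 -0.1393] 240.375
drum [ 0.5392 -0.1965  1.5762  1.5917] 434.11875
drum [ 0.5399 -0.1971  1.5738  1.5902] 416.98125
clock 46.55 tcp [0.4866 0.2324 0.2743] grip 1.001 F [-0.  -0.5 -0.2] T [ 0.06  0.36 -0.03] q [-1.02 -0.07  0.33  1.91  0.32  1.08 -0.96]
turn [ 0.002 -0.    -0.007] | per row n=1 [ 0.0017 -0.     -0.007 ]
shift final frame [ 11.3   0.6 127.2] | per row m=3 [ 3.75  0.18 42.39]  current frame [ 11.3   0.3 127.2] world [  45.3    5.1 -119.3]
```

View pics/g25.png

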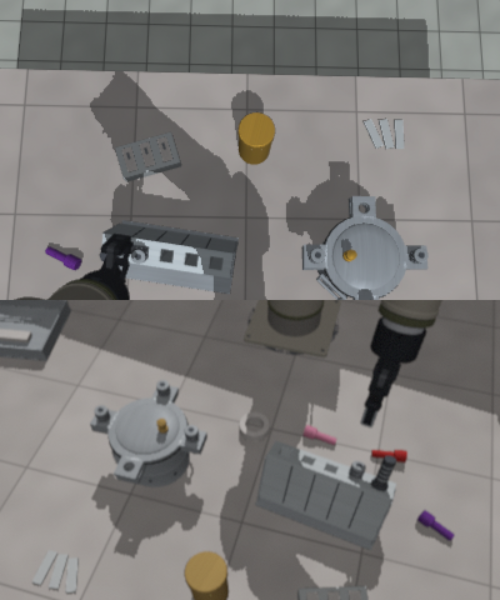

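```bash
python3 -m creep '[[0.002,0,-0.007,11.3,0.3,10,0],[0,0,0,0,0,35,0],[0,0,0,0,0,32,0],[0,0,0,0,0,0,0],[0,0,0,0,0,0,0],[0,0,0,0,0,0,0]]' 120; python3 -c "
from plan import *
RACK=[.5476,.1870,-.1378]
plan(rackR(RACK),rackP(RACK,1,.0235))
im=[]
for n in('scene','top'):
    p,d=camera(n); u,v=map(int,proj(n,rackP(RACK,1,.04)))
    im.append(cv2.resize(p[max(v-40,0):v+40,max(u-40,0):u+40],(390,390),interpolation=cv2.INTER_CUBIC))
cv2.imwrite('pics/g26.png',np.hstack(im))
"
```

```text
clock: 47.15
position: [0.5148, 0.2416, 0.2039]
ee_rot: [0.742, 0.647, 0.115, 0.131]
ft_force: [-0.9, -0.4, -0.2]
grip_width: 1.004
clock 47.15 tcp [0.5148 0.2416 0.2039] grip 1.004 F [-0.9 -0.4 -0.2] T [ 0.06  0.38 -0.04] q [-1.    0.06  0.35  1.94  0.28  0.91 -0.93]
turn [ 0.001 -0.002  0.001] | per row n=1 [ 0.0012 -0.0022  0.0012]
shift final frame [-1.5 -0.3 51.4] | per row m=2 [-0.77 -0.13 25.69]  current frame [-1.7 -0.3 51.4] world [ 17.   -3.9 -48.4]
```

View pics/g26.png

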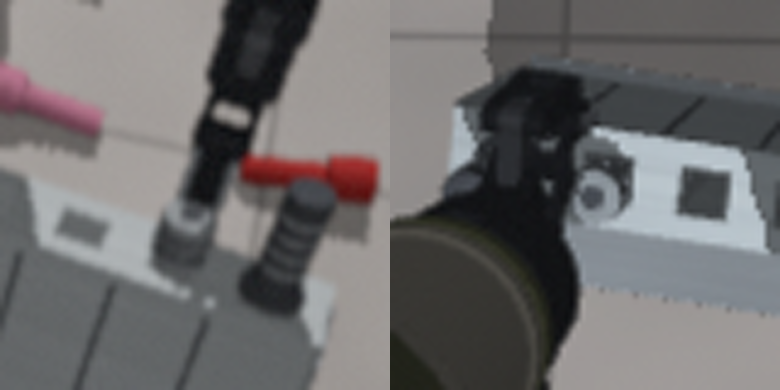

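```bash
python3 -m creep '[[0,0,0,-1.5,0,18,0],[0,0,0,0,0,18,0],[0,0,0,0,0,15,0],[0,0,0,0,0,0,0],[0,0,0,0,0,0,255],[0,0,0,0,0,0,255],[0,0,0,0,0,0,255],[0,0,0,0,0,0,255]]' 120; python3 -c "
from plan import *
RACK=[.5476,.1870,-.1378]
plan(rackR(RACK),rackP(RACK,1,.0235))"; python3 -m creep '[[0,0,0,0,0,0,255],[0,0,0,0,0,-8,255],[0,0,0,0,0,-15,255],[0,0,0,0,0,-25,255],[0,0,0,0,0,-30,255],[0,0,0,0,0,-10,255],[0,0,0,0,0,0,255]]' 120; python3 -c "
from plan import *
im=[]
for n in('scene','top'):
    p,d=camera(n); u,v=map(int,proj(n,rackP(RACK,1,.07)))
    im.append(cv2.resize(p[max(v-40,0):v+40,max(u-40,0):u+40],(390,390),interpolation=cv2.INTER_CUBIC))
cv2.imwrite('pics/g27.png',np.hstack(im))
plan(tgt([1,0,0],[0,0,-1]),[.637,-.0,.28])
"
```

```text
clock: 48.05
position: [0.5314, 0.2378, 0.1546]
ee_rot: [0.742, 0.648, 0.115, 0.131]
ft_force: [-6.1, 1.6, 3.2]
grip_width: 0.331
clock 48.05 tcp [0.5314 0.2378 0.1546] grip 0.331 F [-6.1  1.6  3.2] T [0.21 1.6  0.01] q [-0.97  0.15  0.37  1.97  0.26  0.79 -0.91]
turn [-0.    -0.001  0.002] | per row n=1 [-0.0003 -0.0011  0.0021]
shift final frame [-0.   0.7 -0.7] | per row m=1 [-0.04  0.73 -0.71]  current frame [-0.   0.7 -0.7] world [ 0.4 -0.1  0.9]
clock: 48.75
position: [0.5018, 0.2421, 0.238]
ee_rot: [0.742, 0.648, 0.116, 0.131]
ft_force: [-0.6, 1.0, -2.8]
grip_width: 0.286
clock 48.85 tcp [0.5015 0.2411 0.2357] grip 0.287 F [ 0.4  0.8 -1.9] T [ 0.08  0.51 -0.01] q [-1.02  0.    0.35  1.93  0.3   0.99 -0.94]
turn [ 0.348  0.025 -0.134] | per row n=3 [ 0.1161  0.0083 -0.0448]
shift final frame [-241.1  135.5  -50.3] | per row m=6 [-40.19  22.58  -8.38]  current frame [-220.6  174.    10. ] world [ 135.5 -241.1   50.3]
```

View pics/g27.png

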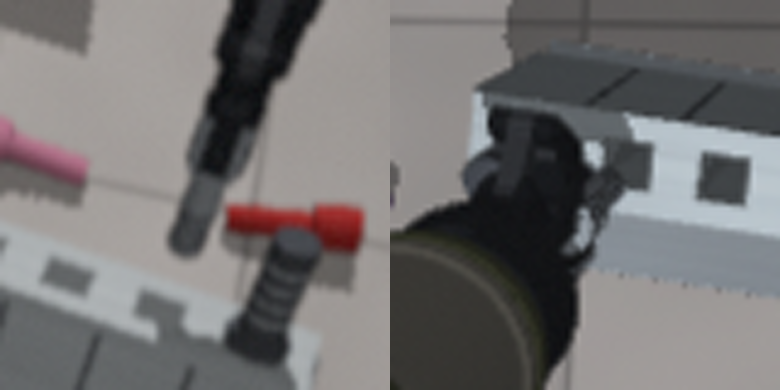

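```bash
python3 -m creep '[[0.116,0.008,-0.045,0,0,-22,255],[0.116,0.008,-0.045,0,0,-22,255],[0.116,0.008,-0.045,0,0,-22,255],[0,0,0,-45,14,0,255],[0,0,0,-45,14,0,255],[0,0,0,-45,14,0,255],[0,0,0,-45,14,0,255],[0,0,0,-45,14,0,255]]'; python3 -m creep '[[0,0,0,-45,14,0,255],[0,0,0,-45,14,0,255],[0,0,0,-45,14,0,255],[0,0,0,-45,14,0,255],[0,0,0.14,-12,0,0,255],[0,0,0.14,0,0,0,255],[0,0,0.14,0,0,0,255],[0,0,0.14,0,0,0,255]]'; python3 -c "
from plan import *
print(seat(3))
plan(tgt([0,1,0],[0,0,-1]),[.637,-.196,.25])"
```

```text
clock: 49.65
position: [0.5569, 0.016, 0.2992]
ee_rot: [0.707, 0.707, -0.001, 0.0]
ft_force: [0.4, 0.8, -2.6]
grip_width: 0.288
clock: 50.45
position: [0.6126, -0.1743, 0.2988]
ee_rot: [0.877, 0.481, -0.001, 0.0]
ft_force: [-0.1, -0.3, -1.8]
grip_width: 0.292
[ 0.63727584 -0.19462422  0.125     ]
clock 50.45 tcp [ 0.6126 -0.1743  0.2988] grip 0.292 F [-0.1 -0.3 -1.8] T [-0.03  0.    0.01] q [-0.38  0.42  0.82  1.4  -0.3   1.45 -0.14]
turn [0.    0.002 1.004] | per row n=8 [1.000e-04 3.000e-04 1.255e-01]
shift final frame [24.4 21.7 42.8] | per row m=2 [12.19 10.85 21.42]  current frame [-5.1 32.2 42.8] world [ 24.4 -21.7 -42.8]
```

```bash
python3 -m creep '[[0,0,0.14,0,0,0,255],[0,0,0.14,0,0,0,255],[0,0,0.14,0,0,0,255],[0,0,0.14,0,0,0,255],[0,0,0.14,0,0,0,255],[0,0,0.14,0,0,0,255],[0,0,0.14,0,0,0,255],[0,0,0.024,24,22,30,255]]'; python3 -m creep '[[0,0,0,0,0,0,255],[0,0,0,0,0,0,255],[0,0,0,0,0,0,255]]';  python3 -c "
from driftfit import *
ims=[camera(n) for n in('scene','top')]
ds=list(zip(('scene','top'),[i[1] for i in ims]))
o,p,R=now(); print(p,o['ft_force'])
for q in(ds,ds[:1],ds[1:]): fitbolt(q,p+R[:,2]*.029,R[:,2],zmin=.14)
plan(tgt([0,1,0],[0,0,-1]),[.637,-.196,.211])
b=fit(ds[:1],[*DC,1.575,FY]); print('drum',np.round(b.x,4),b.fun)
im=[]
for n,(p,d) in zip(('scene','top'),ims):
    u,v=map(int,proj(n,seat(3,.13)))
    im.append(cv2.resize(p[max(v-50,0):v+50,max(u-50,0):u+50],(390,390),interpolation=cv2.INTER_CUBIC))
cv2.imwrite('pics/g28.png',np.hstack(im))
"
```

```text
clock: 51.25
position: [0.6391, -0.193, 0.2731]
ee_rot: [1.0, 0.003, 0.003, 0.0]
ft_force: [1.7, 0.9, -0.1]
grip_width: 0.287
clock: 51.55
position: [0.6374, -0.1952, 0.271]
ee_rot: [1.0, 0.004, 0.0, 0.001]
ft_force: [0.5, 0.2, -1.4]
grip_width: 0.288
[ 0.6375809  -0.19474242  0.27181292] [-0.08822213 -0.25234305 -2.02182195]
scene 87 maxh 50.6
top 36 maxh 46.6
head [ 0.6374 -0.1963  0.2428] axis [ 0.0049  0.0276 -0.9996] end [ 0.6377 -0.1949  0.1928] med|r| 0.46556382488552317
scene 87 maxh 50.6
head [ 0.6374 -0.1962  0.2428] axis [ 0.0021  0.0213 -0.9998] end [ 0.6375 -0.1952  0.1928] med|r| 0.4594341624190104
top 36 maxh 46.6
head [ 0.6386 -0.194   0.2428] axis [-0.0105 -0.0157 -0.9998] end [ 0.6381 -0.1948  0.1928] med|r| 0.33680678624708765
clock 51.65 tcp [ 0.6376 -0.1947  0.2718] grip 0.293 F [-0.1 -0.3 -2. ] T [ 0.    0.01 -0.05] q [-0.41  0.57  0.98  1.36 -0.47  1.45 -1.02]
turn [ 0.    -0.002  0.008] | per row n=1 [ 0.0004 -0.0024  0.0078]
shift final frame [-0.6  1.3 54.8] | per row m=2 [-0.29  0.63 27.41]  current frame [-0.7  1.2 54.8] world [ -0.6  -1.3 -54.8]
drum [ 0.5403 -0.1967  1.5776  1.5841] 505.5375
```

View pics/g28.png

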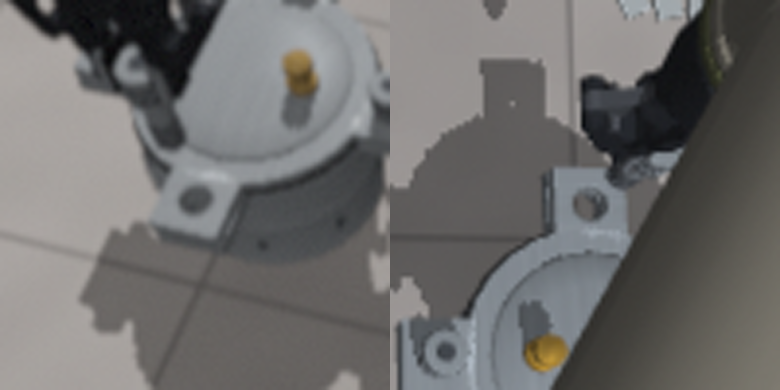

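```bash
python3 -m creep '[[0,0,0,-0.6,0.6,0,255],[0,0,0,0,0,18,255],[0,0,0,0,0,18,255],[0,0,0,0,0,15,255],[0,0,0,0,0,0,255],[0,0,0,0,0,0,255],[0,0,0,0,0,0,255]]'; python3 -c "
from driftfit import *
ims=[camera(n) for n in('scene','top')]
ds=list(zip(('scene','top'),[i[1] for i in ims]))
o,p,R=now(); print(p,o['ft_force'],R[:,2])
for q in(ds,ds[:1],ds[1:]): fitbolt(q,p+R[:,2]*.029,R[:,2],zmin=.134)
im=[]
for n,(p,d) in zip(('scene','top'),ims):
    u,v=map(int,proj(n,seat(3,.13)))
    im.append(cv2.resize(p[max(v-30,0):v+30,max(u-30,0):u+30],(390,390),interpolation=cv2.INTER_CUBIC))
cv2.imwrite('pics/g29.png',np.hstack(im))
"
```

```text
clock: 52.35
position: [0.6374, -0.1957, 0.2211]
ee_rot: [1.0, 0.004, 0.001, 0.0]
ft_force: [0.1, -0.3, -2.1]
grip_width: 0.289
[ 0.63736979 -0.1956552   0.22090229] [-0.09436243 -0.93478166 -0.78744427] [ 2.39492298e-03 -6.81291378e-04 -9.99996900e-01]
scene 77 maxh 50.7
top 30 maxh 43.3
head [ 0.6382 -0.1962  0.1919] axis [-0.0228  0.0113 -0.9997] end [ 0.6371 -0.1956  0.1419] med|r| 0.6173751804298342
scene 77 maxh 50.7
head [ 0.6381 -0.1958  0.1919] axis [-0.0188 -0.0138 -0.9997] end [ 0.6371 -0.1965  0.1419] med|r| 0.6214139707416342
top 30 maxh 43.3
head [ 0.6392 -0.1949  0.1919] axis [-0.0263  0.0027 -0.9996] end [ 0.6378 -0.1948  0.1419] med|r| 0.33840038414412016
```

View pics/g29.png

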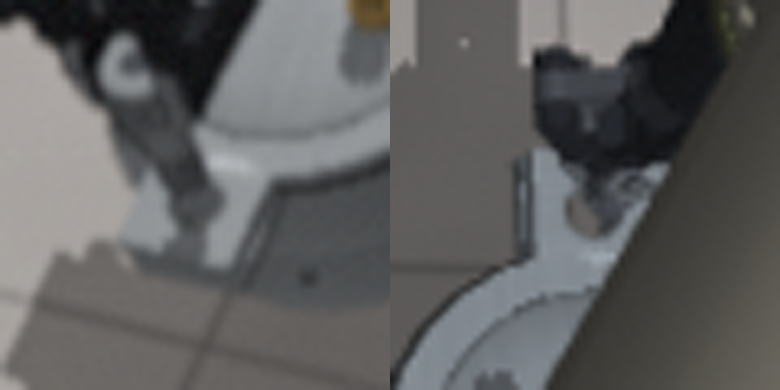

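On target; descend.

```bash
python3 -m creep '[[0,0,0,0,0,7,255],[0,0,0,0,0,7,255],[0,0,0,0,0,7,255],[0,0,0,0,0,7,255],[0,0,0,0,0,6,255],[0,0,0,0,0,0,255]]'; python3 -c "
from driftfit import *
o,p,R=now(); print(p,o['ft_force'],o['torque'])"
```

```text
clock: 53.05
position: [0.6367, -0.1952, 0.1848]
ee_rot: [1.0, 0.004, -0.0, 0.0]
ft_force: [0.4, 1.3, -1.5]
grip_width: 0.286
[ 0.63666282 -0.19523051  0.18475254] [ 0.35718228  1.31518872 -1.4565252 ] [-7.66238590e-05  2.61683173e-02  1.86988460e-02]
```

```bash
python3 -m creep '[[0,0,0,0,0,7,255],[0,0,0,0,0,7,255],[0,0,0,0,0,7,255],[0,0,0,0,0,5,255],[0,0,0,0,0,3,255],[0,0,0,0,0,2,255],[0,0,0,0,0,1,255],[0,0,0,0,0,0,255]]'; python3 -c "
from driftfit import *
o,p,R=now(); print(p,o['ft_force'],o['torque'])"
```

```text
clock: 53.85
position: [0.6372, -0.1955, 0.1544]
ee_rot: [1.0, 0.004, 0.001, 0.0]
ft_force: [-2.6, 1.5, 2.1]
grip_width: 0.287
[ 0.6371658  -0.19549451  0.15444492] [-2.63785496  1.53698648  2.06132439] [0.26210444 0.52202343 0.0097079 ]
```

```bash
python3 -m creep '[[0,0,0,0,0,1.5,255],[0,0,0,0,0,0,255]]'; python3 -c "
from driftfit import *
o,p,R=now(); print(p,o['ft_force'],o['torque'])"
```

```text
clock: 54.05
position: [0.6372, -0.1959, 0.1543]
ee_rot: [1.0, 0.004, 0.001, 0.0]
ft_force: [-7.2, 3.1, 13.6]
grip_width: 0.287
[ 0.63719959 -0.19590817  0.15432434] [-7.19712401  3.13797005 13.55126831] [ 0.60733623  1.57455993 -0.06476756]
```

```bash
python3 -m creep '[[0,0,0,0,0,-1,255],[0,0,0,0,0,0,0],[0,0,0,0,0,0,0],[0,0,0,0,0,0,0],[0,0,0,0,0,-35,0],[0,0,0,0,0,-45,0],[0,0,0,0,0,-45,0],[0,0,0,0,0,-35,0]]'; python3 -m creep '[[0,0,-0.1,-20,-25,-5,0],[0,0,-0.1,-30,-30,0,0],[0,0,-0.1,-35,-30,0,0],[0,0,-0.1,-35,-30,0,0],[0,0,-0.1,-35,-25,0,0],[0,0,-0.1,-35,-20,0,0],[0,0,-0.1,-30,0,0,0],[0,0,0,0,0,0,0]]'; python3 -c "
from driftfit import *
ims=[camera(n) for n in('scene','top')]
ds=list(zip(('scene','top'),[i[1] for i in ims]))
for n,(p,d) in zip(('scene','top'),ims): cv2.imwrite('pics/%s30.png'%n,p); np.save('pics/%s30.npy'%n,d)
plan(np.eye(3),[0,0,0])
im=[p for p,d in ims]; cv2.imwrite('pics/g30.png',cv2.resize(np.vstack([im[1][60:300,60:460],im[0][60:300,60:460]]),(500,600)))
"
```

```text
clock: 54.85
position: [0.6371, -0.1957, 0.3163]
ee_rot: [1.0, 0.004, 0.001, 0.001]
ft_force: [0.7, -0.4, -0.5]
grip_width: 0.999
clock: 55.65
position: [0.4134, -0.114, 0.3205]
ee_rot: [0.948, 0.319, 0.001, -0.004]
ft_force: [0.4, -1.0, -0.2]
grip_width: 0.998
clock 55.75 tcp [ 0.4154 -0.1123  0.3205] grip 1.003 F [ 0.7  0.4 -0.4] T [-0.02 -0.05 -0.03] q [-0.93 -0.34  0.89  1.87  0.26  1.5  -1.01]
turn [2.975 0.995 0.   ] | per row n=22 [0.1352 0.0452 0.    ]
shift final frame [-415.4  112.3 -326.5] | per row m=12 [-34.61   9.36 -27.21]  current frame [-264.8 -338.1  327.6] world [-415.4  112.3 -326.5]
```

View pics/g30.png

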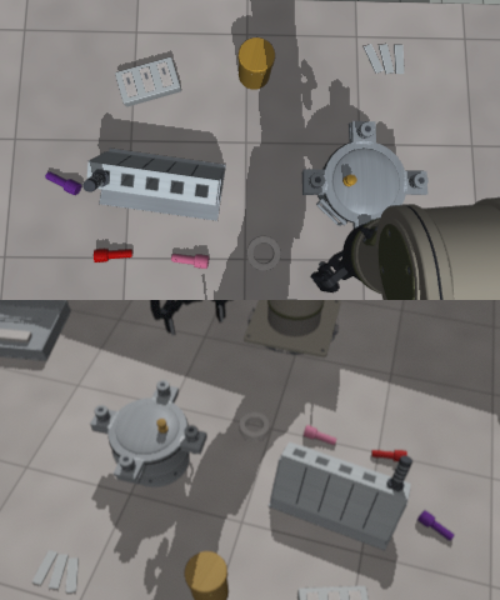

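```bash
python3 -c "
from driftfit import *
ds=[(n,np.load('pics/%s30.npy'%n)) for n in('scene','top')]
b=fit_rack(ds,[.547,.205,-.137],[1,0,0,0,0]); print('rack',np.round(b.x,4),b.fun); rk=b.x
for d in ds: 
    b=fit([d],[*DC,1.58,FY]); print('drum',d[0],np.round(b.x,4),b.fun)
for n,d in ds:
    X=cloud(n,d).reshape(-1,3)
    for k in range(4):
        s=seat(k); m=(np.hypot(X[:,0]-s[0],X[:,1]-s[1])<.02)&(X[:,2]>.145)&(X[:,2]<.2)
        print(n,'abcd'[k],m.sum(),np.round(np.median(X[m],0)-s,4) if m.sum() else None)
    c=rackP(rk,0,0); R=rackR(rk); w=(X-c)@R; h=-w[:,2]; m=(np.hypot(w[:,0],w[:,1])<.012)&(h>.055)&(h<.08); print(n,'drift top h',m.sum(),np.round(np.median(h[m]),4),np.round(np.median(w[m],0),4))
im=[]
for n,X in(('scene',DC),('scene',rk)):
    p=cv2.imread('pics/%s30.png'%n); u,v=map(int,proj(n,[X[0],X[1],.125])); im.append(cv2.resize(p[v-50:v+50,u-50:u+50],(390,390),interpolation=cv2.INTER_CUBIC))
cv2.imwrite('pics/g31.png',np.hstack(im))
"
```

```text
scene top face 881 -0.0 back face 2429 -0.4
top top face 1317 -0.1 back face 683 -0.1
rack [ 0.5421  0.2152 -0.128 ] 578.5625
drum scene [ 0.5391 -0.1969  1.5687  1.5839] 474.43125
drum top [ 0.5394 -0.1964  1.5644  1.5917] 653.50625
scene a 93 [0.0039 0.0011 0.0274]
scene b 83 [0.0033 0.0024 0.0268]
scene c 90 [0.0005 0.002  0.0275]
scene d 108 [0.0029 0.0004 0.0276]
scene drift top h 81 0.0644 [ 0.0006  0.0036 -0.0644]
top a 116 [-0.      0.0016  0.0275]
top b 0 None
top c 117 [-0.0019  0.0022  0.0276]
top d 108 [-0.0004  0.0008  0.0273]
top drift top h 87 0.0653 [-0.0004 -0.0004 -0.0653]
```

View pics/g31.png

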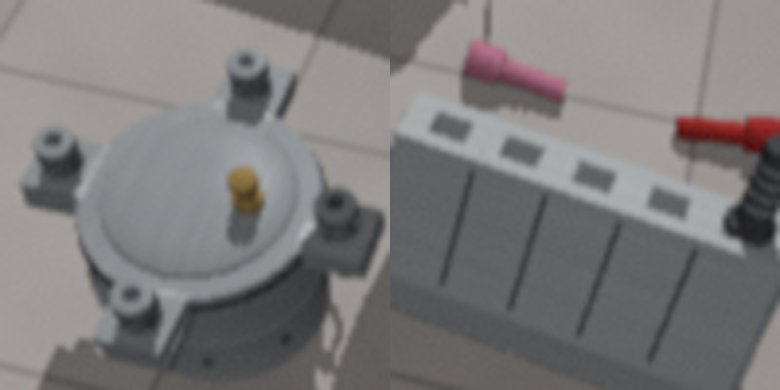

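```bash
python3 -c "
from workcell import *
print(hand_in())"
```

```text
the job is handed in; nothing more can be done
None
```

The job was carried out in the order asked and handed in at about 56 s on the robot's clock. I drove the drift home in hole a and dropped a bolt into hole c with the drift still in. I then pulled the drift and put it back in its own compartment. The other three rack bolts went into a, b and d.

**Bolts:** my last camera checks put all four heads 27–28 mm above the ear face, so fully home. They sit within about 2 mm of the seats sideways in the top view. The scene view read up to 4 mm off, because it sees only one side of each head. Bolt b could be checked only in the scene view, because the arm hid it from above.

**Drift:** its handle top is about 65 mm above its compartment mouth, so it stands home.

**Cover:** it reads about 0.015–0.027 rad off zero (1.5–2.7 mm at the holes), which is within the bolts' clearance. It was within about 0.01 rad while the drift was in, and lateral force from a later bolt apparently nudged it.

**Rack:** it was found about 3 cm away from its earlier place in the last picture. It was knocked while the arm was at the drum, after the last bolt had been taken, and the drift stayed seated.

**Bystanders:** by eye, the tin, tape, box of cassettes and look-alikes are where they started.

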